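# Set up the bore-inspection place: case, stacking trays and mirror

### The job

Set up for the bore inspection: swing the lid of the grey instrument case over past its balance point so that it stays open by itself, nest every loose tray, fully down and round end over round end, on the fixed tray that stands in front of the mirror, and put all the white sample blocks from the case into the uppermost tray. Turn the mirror square to its foot, so that it faces the trays, and lean it 30 degrees forward over them. Leave the ring gauge and the plug gauge where they lie.

Things in the scene. Friction and masses are not known exactly. Their poses are not given: they have to be found in the camera images.
- base_tray: Fixed lower tray of bare steel, 66 mm wide (x), 122 mm long (y) and 25 mm high: straight sides along y, a square end at -y and a half-round end (radius 33 mm) at +y. Origin under its centre. The rim is 4 mm thick and encloses a shallow recess whose floor is 18 mm above the underside (7 mm below the rim).
- base_tray_round_end (a point): Top of base_tray's rim at the tip of its round end: (0, 61, 25) mm in its frame. A tray's bottom 5 mm is a foot, 6 mm smaller all round, that drops into the recess of a tray below with 2 mm play; a nested tray sits 20 mm above the one below it, and only if the round ends lie the same way.
- tray_1: Loose stacking tray of bare steel, 0.18 kg, same shape as base_tray; may be absent. Origin under its centre, z up, y toward its round end. Can be gripped from outside across its 66 mm straight sides (z 5 to 25 mm).
- tray_1_round_end (a point): Top of tray_1's rim at the tip of its round end: (0, 61, 25) mm in its frame.
- tray_2: Loose stacking tray of bare steel, 0.18 kg, same shape as base_tray; may be absent. Origin under its centre, z up, y toward its round end. Can be gripped from outside across its 66 mm straight sides (z 5 to 25 mm).
- tray_2_round_end (a point): Top of tray_2's rim at the tip of its round end: (0, 61, 25) mm in its frame.
- case: Grey plastic instrument case, fixed, 106 (x) x 142 (y) x 56 mm high when shut, its lower half 34 mm high with 4 mm walls and floor. Origin under its centre; front to -x, lid hinged along the far (+x) edge. Three pockets in a row along y, at y = -42.5, 0 and 42.5 mm.
- lid (a joint): Lid angle, rad: 0 shut, 1.92 fully open on its stop. Weighs 0.16 kg; falls shut below about 1.15 rad and falls open to its stop by itself beyond about 1.35 rad.
- lid_hinge (a point): Middle of the hinge line, (55, 0, 34) mm in the case's frame; the hinge line runs along the case's y.
- lid_handle (a point): Middle of the round steel bar (10 mm thick, 68 mm long along y) that stands on the lid near its front edge: with the lid shut at (-37, 0, 86) mm in the case's frame, 30 mm above the lid's top, so fingers can straddle it from above. Turns with the lid about the hinge: shut, it is 92 mm before and 52 mm above the hinge line.
- block_1: White plastic sample block with a bore, 24 (x) x 30 (y) x 36 (z) mm, 0.06 kg; may be absent. Origin at the centre of its underside, z up as it stands on the case floor (4 mm up) in a pocket of the black liner, whose top is 12 mm above the case's underside. For a grip from above across its 24 mm x-sides there is 37 mm on either side up to the case walls.
- block_2: White plastic sample block with a bore, 24 (x) x 30 (y) x 36 (z) mm, 0.06 kg; may be absent. Origin at the centre of its underside, z up as it stands on the case floor (4 mm up) in a pocket of the black liner, whose top is 12 mm above the case's underside. For a grip from above across its 24 mm x-sides there is 37 mm on either side up to the case walls.
- block_3: White plastic sample block with a bore, 24 (x) x 30 (y) x 36 (z) mm, 0.06 kg; may be absent. Origin at the centre of its underside, z up as it stands on the case floor (4 mm up) in a pocket of the black liner, whose top is 12 mm above the case's underside. For a grip from above across its 24 mm x-sides there is 37 mm on either side up to the case walls.
- mirror_foot: Round dark steel foot (76 mm across) of the inspection mirror, fixed, behind base_tray. Origin under its centre, its front (white mark on the foot) to -x toward base_tray.
- swivel (a joint): Angle of the mirror's fork about the upright post, rad: 0 square to the foot (mirror faces the foot's -x), positive counter-clockwise from above. Stiff (0.15 N m): it stays where it is left. Range -1.2 to 1.2.
- tilt (a joint): Tilt of the mirror plate in its fork, rad: 0 upright, positive with the top edge leaning forward to the mirror's front; 30 degrees is 0.524. Stiff (0.15 N m): it stays where it is left. Range -0.4 to 0.9.
- mirror_pivot (a point): Crossing of the swivel axis and the tilt axis, 118 mm above the foot's underside, at the middle of the plate.
- mirror_top (a point): Middle of the plate's top edge, 36 mm from the pivot. The plate is 9 mm thick, 104 mm wide and 72 mm high; it can be pinched at the top edge. Site axes: x = back of the mirror, y along the plate, z along the plate away from the pivot.
- ring: Steel ring gauge, 46 mm across, 15 mm high, bystander. Origin under its centre.
- gauge: Plug gauge, 16 x 110 x 16 mm, dark grip in the middle, bystander. Origin under its middle, y along it.
There are look-alikes about, which are no part of the job. Leave any yellow look-alike of the tray_1 alone.

How it is judged:
On the way:
1. The lid of the case has been swung open beyond its balance point (value of joint lid above 1.75 rad), for 0.3 s.
At the end, for the whole second after the job is handed in: Lid over 1.75 rad. Every tray nested flat: seen from above its centre within 8 mm and round end within 10 mm of base_tray's, 20 or 40 mm up (within 2.5 mm). Every block in the top tray (within 30 mm of its middle line, 58 mm along). Swivel within 0.12 rad of 0, tilt 0.42 to 0.63 rad. All at rest (value of joint lid above 1.75 rad and value of joint swivel between -0.12 and 0.12 rad and value of joint tilt between 0.42 and 0.63 rad and horizontal distance between each of tray_1, tray_2 and base_tray below 0.008 m and horizontal distance between each of tray_1_round_end, tray_2_round_end and base_tray_round_end below 0.01 m and angle between each of tray_1, tray_2's own z axis and vertical below 0.06 rad and (z of tray_1 in the frame of base_tray between 0.017 and 0.0225 m or z of tray_1 in the frame of base_tray between 0.037 and 0.043 m) and linear speed of each of tray_1, tray_2, block_1, block_2, block_3 below 0.02 m/s and (z of tray_2 in the frame of base_tray between 0.017 and 0.0225 m or z of tray_2 in the frame of base_tray between 0.037 and 0.043 m) and x of block_1 in the frame of base_tray between -0.03 and 0.03 m and y of block_1 in the frame of base_tray between -0.058 and 0.058 m and z of block_1 in the frame of base_tray between 0.03 and 0.1 m and x of block_2 in the frame of base_tray between -0.03 and 0.03 m and y of block_2 in the frame of base_tray between -0.058 and 0.058 m and z of block_2 in the frame of base_tray between 0.03 and 0.1 m and x of block_3 in the frame of base_tray between -0.03 and 0.03 m and y of block_3 in the frame of base_tray between -0.058 and 0.058 m and z of block_3 in the frame of base_tray between 0.03 and 0.1 m); the robot touches nothing.
It fails at once if The ring gauge or the plug gauge was moved more than 3 cm (distance of any of ring, gauge from where it was at the start of the episode above 0.03 m).
Of tray_1, tray_2 only 1 to 2 are there at a start; the rules pass over those that are not, and their reading is None.
Of block_1, block_2, block_3 only 2 to 3 are there at a start; the rules pass over those that are not, and their reading is None.
At some moment in a run one of tray_1, tray_2 may be knocked a few centimetres aside while the robot is not near it.
Once in a run the grip may slacken for a moment while it holds something.
It also fails if it takes over 210 s, if anything falls off the work surface, if the arm or the gripper's body presses on something with over 40 N, if the wrist force passes 120 N, or if a joint passes its speed limit or range.

### The arm

A 7-joint arm with a two-finger parallel gripper is mounted at the origin on a cart in front of the work surface, level with it; the furniture and walls round the work are solid. World frame = base frame: x ahead of the robot, y to its left, z up, the work surface at z = 0. Lengths are in m, angles in rad, forces in N, time in s.
With the tool pointing down it reaches from about 0.425 to 1.025 m from the base axis. Payload 9.4 kg.
Tool frame: the origin (TCP) lies between the finger pads; the fingertips stand 25 mm ahead of it and the grasp point (between the pads) lies 6 mm ahead of it; z points along the fingers, x is the direction in which the jaws open and shut, and the axes are right-handed (so a half turn about z gives the same grasp; the last joint's range is limited). The gripper opens to 85 mm and grips with 20 to 120 N. Pads are 22 mm wide; open, the fingers measure 114 mm over their backs; the gripper's body (76 mm by 85 mm) begins 54 mm behind the grasp point. The pads swing forward as they close: fully open they stand 13 mm farther back than shut.
Start: joints at [1.192, 0.599, -0.003, 1.599, 0.002, 0.943, -0.08], TCP at [0.215, -0.692, 0.256] pointing down, gripper open.
Joint ranges: [-2.57, 2.57], [-0.35, 1.97], [-1.29, 1.29], [0.11, 2.56], [-1.05, 4.19], [0.11, 1.86], [-2.63, 2.63]. Speed limits (rad/s): [2.22, 2.22, 3.01, 3.01, 3.14, 3.14, 3.14].

### API

Orientations are given as a rotation vector (axis times angle).
In Python, from plant import manip gives the robot as it stands.
- The arm moves only by the tool step_arm, never from a script. Its argument "plan" is a list of rows, each an object of numbers: "tx", "ty", "tz": the shift along the tool's x, y, z in m; "ax", "ay", "az": the turn, a rotation vector about the tool's x, y, z in rad; "gripper": the opening, from 0 (shut) to 1 (fully open). A call has 1 to 20 rows; each row shifts and turns the pose as measured when the row begins, along the tool's axes as they then stand; what a row does not reach is not made up. A row lasts 1/8 s, in which the tool goes at most 62.5 mm and 10.7 degrees, less where a joint would pass 70% of its speed; a pose out of reach is approached as far as the arm can. A call is refused whole if a number of a shift passes 0.0625 or a number of a turn 0.188, either way. A call with a gripper value outside its range is refused whole. The fingers move at their own pace and stop on an object; the grip force is fixed at half the most. Time passes only in rows, so rows that do not move let the fingers close. It gives the time, the measured TCP pose, the force and the opening at its end, in the units of the state.
- manip.sense(): the state, without advancing time (a new reading comes with each control period).
- manip.snapshot(name): name is "scene" or "side" or "wrist"; returns the picture (384x512x3 uint8, red, green, blue); there is no depth.
- manip.camera_model(name): a dict with "mtx" (3x3 intrinsics, pixels), "cam_to_world" (4x4, takes a point from camera to world coordinates). Camera axes: x right, y down, z forward; pixel columns grow to the right and rows downward; lengths in m; the calibration is good to about 2 mm. A picture is of the moment at which its call begins: read the wrist's pose just before it. camera_model takes no time and is no camera call; for the wrist camera it gives the pose at the moment of the call.
- manip.sign_off(): hands the job in, once; it reports no verdict.
The state is a dict: "time_s": time; "q": joint angles; "joint_velocities": joint speeds; "joint_efforts": joint torques, N m; "tcp_pos": TCP position; "tcp_rot": TCP orientation; "ft_force": force on the tool from outside, world axes, zero at the start; "moment": the same for the moment, N m; "gripper_width": opening from 0.0 (shut) to 1.0 (fully open).
Only numpy, scipy, OpenCV 4.12 (cv2) and the standard library are available. Lean on these libraries where they do the work, as an engineer would, in place of code of your own. Each camera call takes 0.05 s, during which the arm holds its last target. There are 200 camera calls.

## Working session

There is one attempt and no reset: what is moved stays moved. The work goes in short steps, Python scripts to look and compute and a tool call to move; the robot and the scene stay as the last step left them, time stands still between calls to the robot, and variables do not carry over. Pictures are saved under pics/ and viewed, about 12 in all and at most 16, crops included, and the job is handed in when it is done.

Besides the shell and the picture viewer there is one more tool, called after "Emit:" by a JSON object that holds its "name" and its "arguments". step_arm: Moves the arm, as the interface text tells. Its arguments: {"type":"object","properties":{"plan":{"type":"array","items":{"type":"object","properties":{"tx":{"type":"number"},"ty":{"type":"number"},"tz":{"type":"number"},"ax":{"type":"number"},"ay":{"type":"number"},"az":{"type":"number"},"gripper":{"type":"number"}}}}},"required":["plan"]}

```bash
mkdir -p pics; ls; cat > h.py <<'E'
import numpy as np, cv2
from scipy.spatial.transform import Rotation as R
from plant import manip
def cam(n):
    m=manip.camera_model(n); return np.array(m["mtx"]),np.array(m["cam_to_world"])
def snap(n,f):
    c=cam(n); im=manip.snapshot(n); cv2.imwrite(f"pics/{f}.png",cv2.cvtColor(np.asarray(im),cv2.COLOR_RGB2BGR)); np.savez(f"pics/{f}.npz",K=c[0],T=c[1]); return im,c
def load(f):
    z=np.load(f"pics/{f}.npz"); return cv2.imread(f"pics/{f}.png"),(z["K"],z["T"])
def ray(c,uv):
    K,T=c; d=T[:3,:3]@np.linalg.solve(K,[uv[0],uv[1],1]); return T[:3,3],d/np.linalg.norm(d)
def onz(c,uv,z):
    o,d=ray(c,uv); return o+d*(z-o[2])/d[2]
def tri(*cu):
    A=np.zeros((3,3));b=np.zeros(3)
    rs=[ray(c,u) for c,u in cu]
    for o,d in rs:
        P=np.eye(3)-np.outer(d,d);A+=P;b+=P@o
    p=np.linalg.solve(A,b); return p,[np.linalg.norm((np.eye(3)-np.outer(d,d))@(p-o)) for o,d in rs]
def proj(c,p):
    K,T=c; q=K@(T[:3,:3].T@(np.asarray(p)-T[:3,3])); return q[:2]/q[2]
def st():
    s=manip.sense(); print("t",round(s["time_s"],2),"p",np.round(s["tcp_pos"],4),"R",np.round(s["tcp_rot"],3),"F",np.round(s["ft_force"],1),"g",round(s["gripper_width"],3)); return s
E
python3 - <<'E'
from h import *
s=st(); print(R.from_rotvec(s["tcp_rot"]).as_matrix().round(3))
for n in("scene","side","wrist"):
    im,c=snap(n,n+"0"); print(n,c[0].round(1).tolist(),c[1].round(3).tolist())
E
```

```text
pics
t 0.0 p [ 0.2154 -0.6918  0.2554] R [-2.529e+00  1.862e+00  2.000e-03] F [0.  1.3 1. ] g 1.001
[[ 0.297 -0.955 -0.001]
 [-0.955 -0.297  0.001]
 [-0.002  0.    -1.   ]]
scene [[359.7, 0.0, 256.7], [0.0, 359.7, 189.6], [0.0, 0.0, 1.0]] [[0.452, -0.559, 0.695, -0.103], [-0.892, -0.268, 0.364, -0.456], [-0.018, -0.784, -0.62, 0.648], [0.0, 0.0, 0.0, 1.0]]
side [[449.5, 0.0, 255.8], [0.0, 449.5, 187.6], [0.0, 0.0, 1.0]] [[0.986, -0.121, 0.112, 0.375], [-0.164, -0.644, 0.748, -0.822], [-0.018, -0.756, -0.655, 0.718], [0.0, 0.0, 0.0, 1.0]]
wrist [[301.6, 0.0, 259.7], [0.0, 301.6, 191.6], [0.0, 0.0, 1.0]] [[0.297, -0.906, -0.301, 0.293], [-0.955, -0.282, -0.094, -0.668], [0.0, 0.316, -0.949, 0.373], [0.0, 0.0, 0.0, 1.0]]
```

View pics/scene0.png

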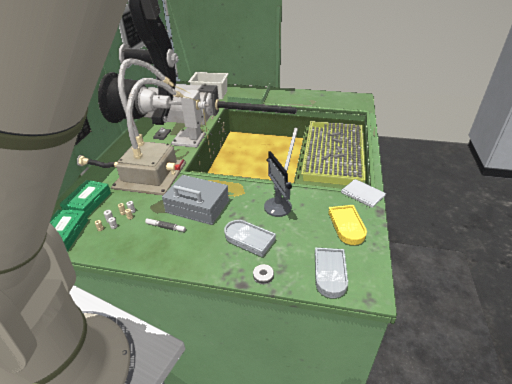

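View pics/side0.png

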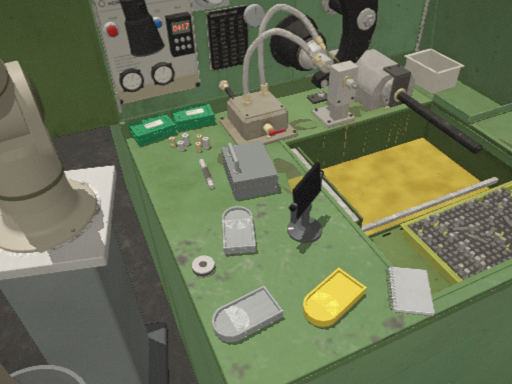

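Scene: case at about (196,197), base tray at (250,237), mirror foot at (277,207), loose grey tray at (331,272), yellow look-alike at (348,224), ring at (263,273), plug gauge at (165,225). In the side view the base tray's round end points up, towards the case, and the loose tray's points left. Only one loose tray is visible. Next I need rough positions.

```bash
python3 - <<'E'
from h import *
_,cs=load("scene0");_,cd=load("side0")
P={"base":((250,237),(238,230)),"base_round":((227,232),(238,208)),"base_sq":((270,243),(240,252)),"loose":((331,270),(247,315)),"loose_round":((332,293),(216,328)),"loose_sq":((330,250),(276,300)),"yellow":((348,224),(334,297)),"foot":((277,208),(305,232)),"ring":((263,272),(203,265)),
"g1":((146,222),(202,161)),"g2":((185,229),(212,187)),"hand1":((176,188),(232,147)),"hand2":((200,195),(237,172)),"mir_top_l":((268,152),(321,166)),"mir_top_r":((288,185),(294,202))}
for k,(a,b) in P.items():
    p,e=tri((cs,a),(cd,b)); print(k,p.round(3),np.round(e[0],4),onz(cs,a,.025).round(3),onz(cd,b,.025).round(3))
E
```

```text
base [ 0.435 -0.152  0.016] 0.0013 [ 0.426 -0.158  0.025] [ 0.435 -0.159  0.025]
base_round [ 0.442 -0.079  0.003] 0.0078 [ 0.416 -0.099  0.025] [ 0.444 -0.092  0.025]
base_sq [ 0.433 -0.209  0.017] 0.0037 [ 0.429 -0.209  0.025] [ 0.43  -0.221  0.025]
loose [ 0.423 -0.361  0.014] 0.0005 [ 0.415 -0.362  0.025] [ 0.422 -0.368  0.025]
loose_round [ 0.365 -0.381  0.018] 0.0007 [ 0.359 -0.382  0.025] [ 0.366 -0.385  0.025]
loose_sq [ 0.481 -0.34   0.014] 0.0007 [ 0.47  -0.342  0.025] [ 0.479 -0.347  0.025]
yellow [ 0.588 -0.352  0.012] 0.0019 [ 0.571 -0.356  0.025] [ 0.585 -0.359  0.025]
foot [ 0.583 -0.159 -0.008] 0.0013 [ 0.55  -0.173  0.025] [ 0.573 -0.191  0.025]
ring [ 0.354 -0.228  0.011] 0.0012 [ 0.345 -0.232  0.025] [ 0.354 -0.241  0.025]
g1 [0.377 0.127 0.   ] 0.0013 [0.357 0.104 0.025] [0.377 0.096 0.025]
g2 [0.393 0.012 0.007] 0.0002 [ 0.38  -0.001  0.025] [ 0.393 -0.009  0.025]
hand1 [0.454 0.072 0.076] 0.0006 [0.504 0.12  0.025] [0.46  0.142 0.025]
hand2 [ 0.457 -0.003  0.067] 0.0087 [0.507 0.041 0.025] [0.459 0.036 0.025]
mir_top_l [ 0.621 -0.113  0.138] 0.0026 [ 0.786 -0.034  0.025] [0.667 0.02  0.025]
mir_top_r [ 0.542 -0.202  0.121] 0.004 [ 0.653 -0.16   0.025] [ 0.571 -0.096  0.025]
```

```bash
python3 - <<'E'
from h import *
for n,(x0,y0,x1,y1) in {"scene0":(140,130,400,310),"side0":(180,110,380,350)}.items():
    im,_=load(n); cv2.imwrite(f"pics/{n}c.png",cv2.resize(im[y0:y1,x0:x1],None,fx=3 if n[1]=='c' else 2.5,fy=3 if n[1]=='c' else 2.5,interpolation=cv2.INTER_CUBIC))
a=cv2.imread("pics/scene0c.png");print(a.shape)
E
```

```text
(540, 780, 3)
```

View pics/scene0c.png

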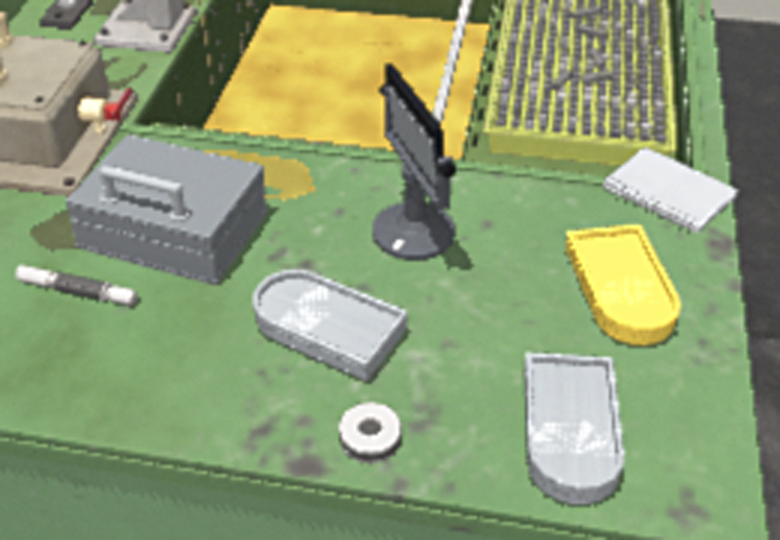

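The case lies square, with its handle along y. Next I bring the wrist camera above the work for a better measurement, using a small planning helper.

```bash
cat >> h.py <<'E'
def go(p,yaw,n=None,step=.05):
    "print rows to reach world TCP p with the tool straight down, jaw axis at yaw (deg)"
    s=manip.sense(); p0=np.array(s["tcp_pos"]); M=R.from_rotvec(s["tcp_rot"]).as_matrix()
    y=np.radians(yaw); T=np.array([[np.cos(y),np.sin(y),0],[np.sin(y),-np.cos(y),0],[0,0,-1]])
    dy=np.degrees(np.arctan2(M[1,0],M[0,0])); w=R.from_matrix(M.T@T).as_rotvec()
    k=n or max(1,int(np.ceil(max(np.linalg.norm(p-p0)/step,np.linalg.norm(w)/.17))))
    print("yaw now",round(dy,1),"rows",k,"turn/row",np.round(w/k,3))
    for i in range(k):
        Mi=M@R.from_rotvec(w*i/k).as_matrix(); print(np.round(Mi.T@((p-p0)/k),4).tolist())
E
python3 -c "
from h import *
go(np.array([.45,-.02,.32]),0)"
```

```text
yaw now -72.7 rows 15 turn/row [-0.     0.    -0.085]
[-0.0381, -0.0283, -0.0042]
[-0.0356, -0.0314, -0.0043]
[-0.0328, -0.0343, -0.0043]
[-0.0298, -0.0369, -0.0043]
[-0.0266, -0.0393, -0.0043]
[-0.0232, -0.0414, -0.0043]
[-0.0196, -0.0432, -0.0043]
[-0.0159, -0.0447, -0.0043]
[-0.012, -0.0459, -0.0043]
[-0.0081, -0.0467, -0.0043]
[-0.0041, -0.0473, -0.0043]
[-0.0001, -0.0474, -0.0043]
[0.0039, -0.0473, -0.0043]
[0.0079, -0.0468, -0.0043]
[0.0118, -0.046, -0.0043]
```

Emit:
{"name": "step_arm", "arguments": {"plan": [{"tx": -0.038, "ty": -0.028, "tz": -0.004, "az": -0.085, "gripper": 1}, {"tx": -0.036, "ty": -0.031, "tz": -0.004, "az": -0.085, "gripper": 1}, {"tx": -0.033, "ty": -0.034, "tz": -0.004, "az": -0.085, "gripper": 1}, {"tx": -0.03, "ty": -0.037, "tz": -0.004, "az": -0.085, "gripper": 1}, {"tx": -0.027, "ty": -0.039, "tz": -0.004, "az": -0.085, "gripper": 1}, {"tx": -0.023, "ty": -0.041, "tz": -0.004, "az": -0.085, "gripper": 1}, {"tx": -0.02, "ty": -0.043, "tz": -0.004, "az": -0.085, "gripper": 1}, {"tx": -0.016, "ty": -0.045, "tz": -0.004, "az": -0.085, "gripper": 1}, {"tx": -0.012, "ty": -0.046, "tz": -0.004, "az": -0.085, "gripper": 1}, {"tx": -0.008, "ty": -0.047, "tz": -0.004, "az": -0.085, "gripper": 1}, {"tx": -0.004, "ty": -0.047, "tz": -0.004, "az": -0.085, "gripper": 1}, {"tx": 0, "ty": -0.047, "tz": -0.004, "az": -0.085, "gripper": 1}, {"tx": 0.004, "ty": -0.047, "tz": -0.004, "az": -0.085, "gripper": 1}, {"tx": 0.008, "ty": -0.047, "tz": -0.004, "az": -0.085, "gripper": 0.3}, {"tx": 0.012, "ty": -0.046, "tz": -0.004, "az": -0.085, "gripper": 0.3}, {"gripper": 0.3}]}}

```text
$.plan[0]: bad value
```

```bash
python3 - <<'E'
from h import *
s=st(); print(np.round(s["q"],2)); im,c=snap("wrist","w1"); print(c[1].round(3).tolist())
cv2.imwrite("pics/w1b.png",cv2.resize(cv2.imread("pics/w1.png"),(800,600),interpolation=cv2.INTER_CUBIC))
E
```

```text
t 0.15 p [ 0.2154 -0.6919  0.2556] R [-2.530e+00  1.862e+00  2.000e-03] F [ 0.5  0.6 -0.8] g 1.004
[ 1.19  0.6  -0.    1.6   0.    0.94 -0.08]
[[0.297, -0.906, -0.301, 0.293], [-0.955, -0.282, -0.094, -0.668], [0.001, 0.316, -0.949, 0.373], [0.0, 0.0, 0.0, 1.0]]
```

View pics/w1b.png

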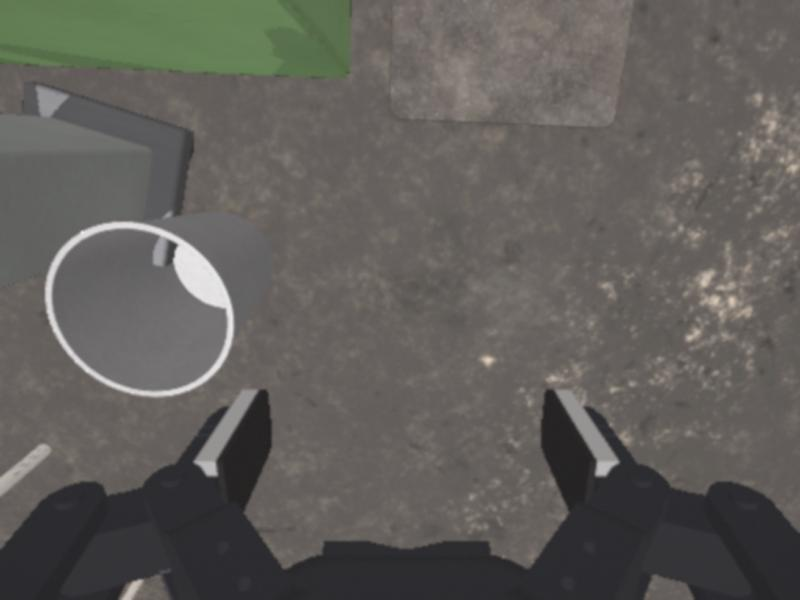

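That picture shows only floor: the move was refused, so the arm never left its start. I will try one row with all keys given.

Emit:
{"name": "step_arm", "arguments": {"plan": [{"tx": -0.038, "ty": -0.028, "tz": -0.004, "ax": 0.0, "ay": 0.0, "az": -0.085, "gripper": 1.0}]}}

```text
time_s: 0.32
tcp_pos: [0.229, -0.649, 0.2587]
tcp_rot: [2.604, -1.756, -0.003]
ft_force: [0.3, -1.1, 0.8]
gripper_width: 1.001
```

Emit:
{"name": "step_arm", "arguments": {"plan": [{"tx": -0.036, "ty": -0.031, "tz": -0.004, "ax": 0, "ay": 0, "az": -0.085, "gripper": 1}, {"tx": -0.033, "ty": -0.034, "tz": -0.004, "ax": 0, "ay": 0, "az": -0.085, "gripper": 1}, {"tx": -0.03, "ty": -0.037, "tz": -0.004, "ax": 0, "ay": 0, "az": -0.085, "gripper": 1}, {"tx": -0.027, "ty": -0.039, "tz": -0.004, "ax": 0, "ay": 0, "az": -0.085, "gripper": 1}, {"tx": -0.023, "ty": -0.041, "tz": -0.004, "ax": 0, "ay": 0, "az": -0.085, "gripper": 1}, {"tx": -0.02, "ty": -0.043, "tz": -0.004, "ax": 0, "ay": 0, "az": -0.085, "gripper": 1}, {"tx": -0.016, "ty": -0.045, "tz": -0.004, "ax": 0, "ay": 0, "az": -0.085, "gripper": 1}, {"tx": -0.012, "ty": -0.046, "tz": -0.004, "ax": 0, "ay": 0, "az": -0.085, "gripper": 1}, {"tx": -0.008, "ty": -0.047, "tz": -0.004, "ax": 0, "ay": 0, "az": -0.085, "gripper": 1}, {"tx": -0.004, "ty": -0.047, "tz": -0.004, "ax": 0, "ay": 0, "az": -0.085, "gripper": 1}, {"tx": 0, "ty": -0.047, "tz": -0.004, "ax": 0, "ay": 0, "az": -0.085, "gripper": 1}, {"tx": 0.004, "ty": -0.047, "tz": -0.004, "ax": 0, "ay": 0, "az": -0.085, "gripper": 1}, {"tx": 0.008, "ty": -0.047, "tz": -0.004, "ax": 0, "ay": 0, "az": -0.085, "gripper": 0.3}, {"tx": 0.012, "ty": -0.046, "tz": -0.004, "ax": 0, "ay": 0, "az": -0.085, "gripper": 0.3}, {"tx": 0, "ty": 0, "tz": 0, "ax": 0, "ay": 0, "az": 0, "gripper": 0.3}]}}

```text
time_s: 2.2
tcp_pos: [0.4402, 0.0059, 0.3173]
tcp_rot: [3.14, 0.075, 0.006]
ft_force: [-0.3, -0.1, 0.3]
gripper_width: 0.378
```

```bash
python3 - <<'E'
from h import *
s=st(); print(np.round(s["q"],2)); im,c=snap("wrist","w1"); print(c[1].round(3).tolist())
cv2.imwrite("pics/w1b.png",cv2.resize(cv2.imread("pics/w1.png"),(800,600),interpolation=cv2.INTER_CUBIC))
E
```

```text
t 2.2 p [0.4402 0.0059 0.3173] R [3.14  0.075 0.006] F [-0.3 -0.1  0.3] g 0.378
[ 0.34  0.22 -0.58  2.12  0.16  0.84 -0.28]
[[0.999, 0.044, 0.018, 0.436], [0.047, -0.947, -0.317, 0.087], [0.003, 0.318, -0.948, 0.434], [0.0, 0.0, 0.0, 1.0]]
```

View pics/w1b.png

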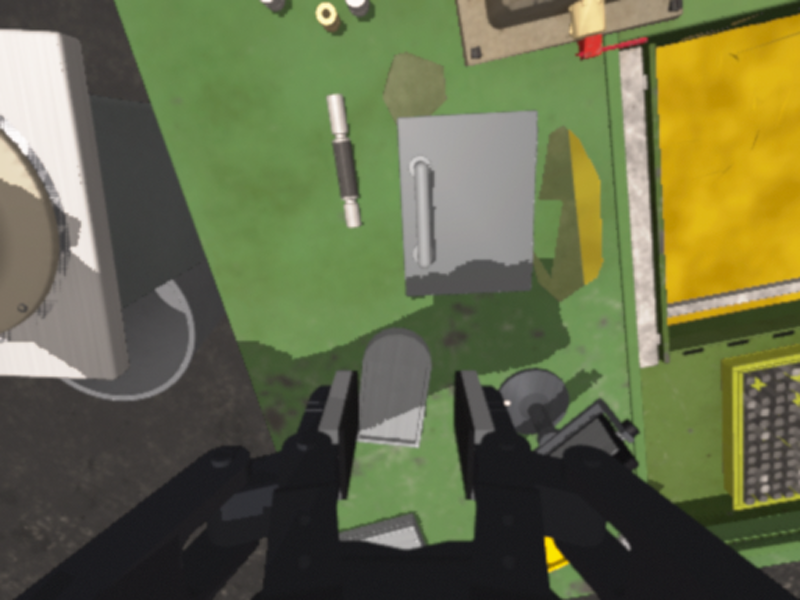

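The wrist view shows the lid's top with corners at (398,118), (537,112), (533,290) and (406,295). The handle runs from (420,165) to (424,262). The base tray's round tip is at (396,330) and its square corners at (359,438) and (419,444). The foot is at (533,402), its white mark at (508,403).

```bash
python3 - <<'E'
from h import *
_,c=load("w1"); _,cs=load("scene0");_,cd=load("side0")
f=1.5625
o=lambda uv,z:(onz(c,np.array(uv)/f,z)*1000).round(1)
L=[o(u,.056) for u in((398,118),(537,112),(533,290),(406,295))]; print("lid",L,np.mean(L,0))
print("handle",o((420,165),.086),o((424,262),.086))
print("base tip",o((396,330),.025),"sq",o((359,440),.025),o((419,445),.025))
print("foot",o((533,402),.006),o((508,403),.006))
# height checks by two views
s=lambda x,y:np.array([140+x/3,130+y/3])
for n,u,v in(("handle end +y",(420,165),s(105,175)),("handle end -y",(424,262),s(180,205)),("lid corner -x-y",(406,295),s(214,228)),("lid +x-y",(533,290),s(264,170)),("tip",(396,330),s(262,285)),("sq +x",(419,445),s(406,315))):
    p,e=tri((c,np.array(u)/f),(cs,v)); print(n,(p*1000).round(1),np.round(e[0]*1000,1))
E
```

```text
lid [array([430.3, 103.2,  56. ]), array([534. , 112.3,  56. ]), array([549.6, -26.6,  56. ]), array([443., -36.,  56.])] [489.225  38.225  56.   ]
handle [447.7  71.4  86. ] [454.8   0.7  86. ]
base tip [435.9 -80.9  25. ] sq [ 403.2 -203.3   25. ] [ 464.6 -206.5   25. ]
foot [ 580.9 -162.4    6. ] [ 555.1 -164.8    6. ]
handle end +y [448.2  70.9  79.9] 0.3
handle end -y [454.6  -2.5  68.9] 1.5
lid corner -x-y [445.1 -36.6  60.9] 3.1
lid +x-y [550.1 -27.4  48.5] 2.1
tip [437.9 -84.4  21.7] 2.8
sq +x [ 463.8 -208.4   20.7] 1.4
```

The case is turned +5°, with its centre at (489,38) mm, the handle at (452,35.5) and the hinge at (544,43). I will straddle the bar loosely and swing the lid along its arc.

```bash
python3 - <<'E'
from h import *
go(np.array([.452,.0355,.15]),5)
r=np.hypot(92,52);a=np.arange(0,1.81,.2);ph=np.radians(150.53)-a
x=r*np.cos(ph);z=r*np.sin(ph);print(np.c_[a,x,z].round(1)[[0,-1]]);print(np.c_[np.diff(x),np.diff(z)].round(1).tolist())
E
```

```text
yaw now 2.6 rows 4 turn/row [ 0.    -0.001 -0.011]
[0.0034, -0.0078, 0.0417]
[0.0035, -0.0078, 0.0417]
[0.0036, -0.0077, 0.0417]
[0.0037, -0.0076, 0.0417]
[[  0.  -92.   52. ]
 [  1.8  71.5  77.8]]
[[12.2, 17.2], [15.3, 14.5], [17.9, 11.1], [19.8, 7.4], [20.8, 3.3], [21.1, -0.9], [20.5, -5.1], [19.1, -9.1], [16.9, -12.7]]
```

Emit:
{"name": "step_arm", "arguments": {"plan": [{"tx": 0.0035, "ty": -0.008, "tz": 0.042, "ax": 0, "ay": 0, "az": -0.011, "gripper": 0.3}, {"tx": 0.0035, "ty": -0.008, "tz": 0.042, "ax": 0, "ay": 0, "az": -0.011, "gripper": 0.3}, {"tx": 0.0035, "ty": -0.008, "tz": 0.042, "ax": 0, "ay": 0, "az": -0.011, "gripper": 0.3}, {"tx": 0.0035, "ty": -0.008, "tz": 0.042, "ax": 0, "ay": 0, "az": -0.011, "gripper": 0.3}, {"tx": 0, "ty": 0, "tz": 0, "ax": 0, "ay": 0, "az": 0, "gripper": 0.3}]}}

```text
time_s: 2.88
tcp_pos: [0.4519, 0.0291, 0.1448]
tcp_rot: [3.133, 0.119, 0.004]
ft_force: [-0.4, -0.3, 0.7]
gripper_width: 0.298
```

```bash
python3 -c "
from h import *
st();go(np.array([.452,.0355,.095]),5,n=3);snap('wrist','w2')"
```

```text
t 2.88 p [0.4519 0.0291 0.1448] R [3.133 0.119 0.004] F [-0.4 -0.3  0.7] g 0.298
yaw now 4.4 rows 3 turn/row [ 0.002 -0.001 -0.004]
[0.0001, -0.0022, 0.0166]
[0.0002, -0.0022, 0.0166]
[0.0002, -0.0022, 0.0166]
```

Emit:
{"name": "step_arm", "arguments": {"plan": [{"tx": 0, "ty": -0.003, "tz": 0.016, "ax": 0, "ay": 0, "az": -0.004, "gripper": 0.3}, {"tx": 0, "ty": -0.003, "tz": 0.016, "ax": 0, "ay": 0, "az": -0.004, "gripper": 0.3}, {"tx": 0, "ty": -0.002, "tz": 0.016, "ax": 0, "ay": 0, "az": 0, "gripper": 0.3}, {"tx": 0, "ty": 0, "tz": 0, "ax": 0, "ay": 0, "az": 0, "gripper": 0.3}]}}

```text
time_s: 3.42
tcp_pos: [0.4552, 0.0317, 0.1042]
tcp_rot: [3.13, 0.117, 0.022]
ft_force: [0.3, -0.4, 0.2]
gripper_width: 0.3
```

Emit:
{"name": "step_arm", "arguments": {"plan": [{"tx": -0.002, "ty": -0.003, "tz": 0.009, "ax": 0, "ay": -0.01, "az": 0, "gripper": 0.3}, {"tx": 0, "ty": 0, "tz": 0, "ax": 0, "ay": 0, "az": 0, "gripper": 0.3}, {"tx": 0.018, "ty": 0, "tz": -0.017, "ax": 0, "ay": 0, "az": 0, "gripper": 0.3}, {"tx": 0.016, "ty": 0, "tz": -0.0145, "ax": 0, "ay": 0, "az": 0, "gripper": 0.3}, {"tx": 0.018, "ty": 0, "tz": -0.011, "ax": 0, "ay": 0, "az": 0, "gripper": 0.3}, {"tx": 0, "ty": 0, "tz": 0, "ax": 0, "ay": 0, "az": 0, "gripper": 0.3}]}}

```text
time_s: 4.18
tcp_pos: [0.4981, 0.0361, 0.1413]
tcp_rot: [3.124, 0.114, -0.013]
ft_force: [-0.5, -0.6, -0.0]
gripper_width: 0.304
```

```bash
python3 -c "
from h import *
st();snap('wrist','w3');snap('side','s3')
a=cv2.imread('pics/w3.png');b=cv2.imread('pics/s3.png')
cv2.imwrite('pics/m3.png',cv2.resize(np.hstack([a[100:360,130:430],b[90:350,150:410]]),None,fx=1.4,fy=1.4))"
```

```text
t 4.17 p [0.4981 0.0361 0.1413] R [ 3.124  0.114 -0.013] F [-0.5 -0.6 -0. ] g 0.304
```

View pics/m3.png

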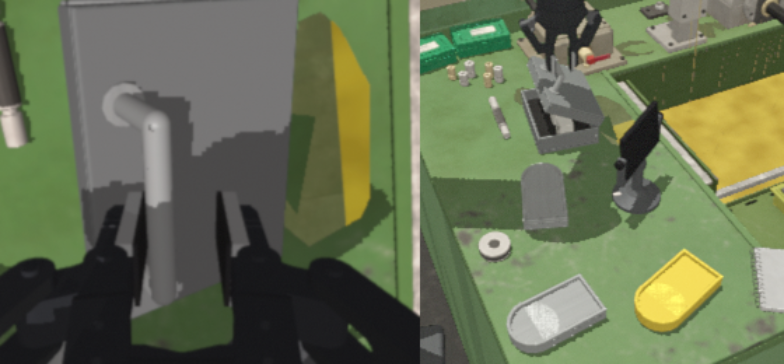

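The lid is riding open, about 30° so far, with the bar against the rear finger. I continue the arc.

Emit:
{"name": "step_arm", "arguments": {"plan": [{"tx": 0.02, "ty": 0, "tz": -0.008, "ax": 0, "ay": 0, "az": 0, "gripper": 0.3}, {"tx": 0.021, "ty": 0, "tz": -0.004, "ax": 0, "ay": 0, "az": 0, "gripper": 0.3}, {"tx": 0.021, "ty": 0, "tz": 0.001, "ax": 0, "ay": 0, "az": 0, "gripper": 0.3}, {"tx": 0.021, "ty": 0, "tz": 0.005, "ax": 0, "ay": 0, "az": 0, "gripper": 0.3}, {"tx": 0.02, "ty": 0, "tz": 0.008, "ax": 0, "ay": 0, "az": 0, "gripper": 0.3}, {"tx": 0.016, "ty": 0, "tz": 0.01, "ax": 0, "ay": 0, "az": 0, "gripper": 0.3}, {"tx": 0, "ty": 0, "tz": 0, "ax": 0, "ay": 0, "az": 0, "gripper": 0.3}]}}

```text
time_s: 5.15
tcp_pos: [0.6113, 0.0434, 0.1224]
tcp_rot: [3.119, 0.118, -0.029]
ft_force: [1.9, -1.3, 3.4]
gripper_width: 0.3
```

```bash
python3 -c "
from h import *
st();snap('wrist','w4');snap('side','s4')
a=cv2.imread('pics/w4.png');b=cv2.imread('pics/s4.png')
cv2.imwrite('pics/m4.png',cv2.resize(np.hstack([a[100:360,130:430],b[90:350,150:410]]),None,fx=1.4,fy=1.4))"
```

```text
t 5.15 p [0.6113 0.0434 0.1224] R [ 3.119  0.118 -0.029] F [ 1.9 -1.3  3.4] g 0.3
```

View pics/m4.png

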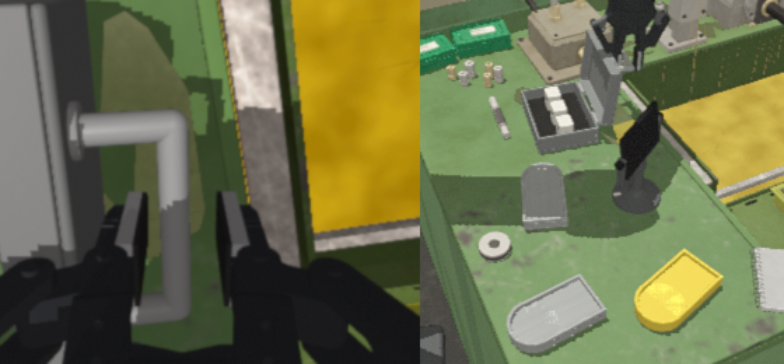

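The lid is past vertical and three blocks show in the case. I lift clear so it falls onto its stop.

Emit:
{"name": "step_arm", "arguments": {"plan": [{"tx": 0, "ty": 0, "tz": -0.03, "ax": 0, "ay": 0, "az": 0, "gripper": 0.3}, {"tx": 0, "ty": 0, "tz": -0.05, "ax": 0, "ay": 0, "az": 0, "gripper": 0.5}, {"tx": 0, "ty": 0, "tz": -0.05, "ax": 0, "ay": 0, "az": 0, "gripper": 1}, {"tx": -0.04, "ty": 0, "tz": -0.03, "ax": 0, "ay": 0, "az": 0, "gripper": 1}]}}

```text
time_s: 5.75
tcp_pos: [0.569, 0.0435, 0.2858]
tcp_rot: [3.118, 0.121, -0.044]
ft_force: [-0.2, 0.2, 0.2]
gripper_width: 0.901
```

```bash
python3 -c "
from h import *
st();go(np.array([.43,-.35,.27]),109.5,n=15)"
```

```text
t 5.75 p [0.569  0.0435 0.2858] R [ 3.118  0.121 -0.044] F [-0.2  0.2  0.2] g 0.901
yaw now 4.4 rows 15 turn/row [-0.001  0.003 -0.122]
[-0.0112, 0.0254, 0.0019]
[-0.0142, 0.0239, 0.0019]
[-0.017, 0.0219, 0.0019]
[-0.0196, 0.0197, 0.0018]
[-0.0219, 0.0172, 0.0018]
[-0.0238, 0.0144, 0.0017]
[-0.0254, 0.0113, 0.0017]
[-0.0266, 0.0082, 0.0016]
[-0.0274, 0.0049, 0.0016]
[-0.0278, 0.0015, 0.0015]
[-0.0277, -0.0019, 0.0014]
[-0.0273, -0.0053, 0.0013]
[-0.0265, -0.0086, 0.0013]
[-0.0252, -0.0117, 0.0012]
[-0.0236, -0.0147, 0.0011]
```

Emit:
{"name": "step_arm", "arguments": {"plan": [{"tx": -0.011, "ty": 0.025, "tz": 0, "ax": 0, "ay": 0.003, "az": -0.122, "gripper": 1}, {"tx": -0.014, "ty": 0.024, "tz": 0, "ax": 0, "ay": 0.003, "az": -0.122, "gripper": 1}, {"tx": -0.017, "ty": 0.022, "tz": 0, "ax": 0, "ay": 0.003, "az": -0.122, "gripper": 1}, {"tx": -0.0195, "ty": 0.02, "tz": 0, "ax": 0, "ay": 0.003, "az": -0.122, "gripper": 1}, {"tx": -0.022, "ty": 0.017, "tz": 0.001, "ax": 0, "ay": 0.003, "az": -0.122, "gripper": 1}, {"tx": -0.024, "ty": 0.0145, "tz": 0.001, "ax": 0, "ay": 0.003, "az": -0.122, "gripper": 1}, {"tx": -0.0255, "ty": 0.0115, "tz": 0.001, "ax": 0, "ay": 0.003, "az": -0.122, "gripper": 1}, {"tx": -0.0265, "ty": 0.008, "tz": 0.001, "ax": 0, "ay": 0.003, "az": -0.122, "gripper": 1}, {"tx": -0.0275, "ty": 0.005, "tz": 0.001, "ax": 0, "ay": 0.003, "az": -0.122, "gripper": 1}, {"tx": -0.028, "ty": 0.0015, "tz": 0.001, "ax": 0, "ay": 0.003, "az": -0.122, "gripper": 1}, {"tx": -0.028, "ty": -0.002, "tz": 0.001, "ax": 0, "ay": 0.003, "az": -0.122, "gripper": 1}, {"tx": -0.027, "ty": -0.005, "tz": 0.001, "ax": 0, "ay": 0.003, "az": -0.122, "gripper": 1}, {"tx": -0.0265, "ty": -0.0085, "tz": 0.001, "ax": 0, "ay": 0.003, "az": -0.122, "gripper": 1}, {"tx": -0.025, "ty": -0.0115, "tz": 0.001, "ax": 0, "ay": 0.003, "az": -0.122, "gripper": 1}, {"tx": -0.0235, "ty": -0.0145, "tz": 0.001, "ax": 0, "ay": 0.003, "az": -0.122, "gripper": 1}, {"tx": 0, "ty": 0, "tz": 0, "ax": 0, "ay": 0, "az": 0, "gripper": 1}]}}

```text
time_s: 7.75
tcp_pos: [0.4169, -0.3598, 0.286]
tcp_rot: [-1.719, -2.609, 0.017]
ft_force: [-1.2, -0.5, -0.3]
gripper_width: 1.002
```

```bash
python3 -c "
from h import *
s=st();print(np.round(s['q'],2));snap('wrist','w5');snap('side','s5')
a=cv2.imread('pics/w5.png');b=cv2.imread('pics/s5.png')
cv2.imwrite('pics/m5.png',cv2.resize(np.hstack([a,b[90:350,150:410][:384].copy() if 0 else cv2.copyMakeBorder(b[70:370,150:400],0,84,0,0,0)]),None,fx=1.04,fy=1.04))"
```

```text
t 7.75 p [ 0.4169 -0.3598  0.286 ] R [-1.719 -2.609  0.017] F [-1.2 -0.5 -0.3] g 1.002
[ 1.3   0.54 -1.02  1.92  0.55  1.02  2.01]
```

View pics/m5.png

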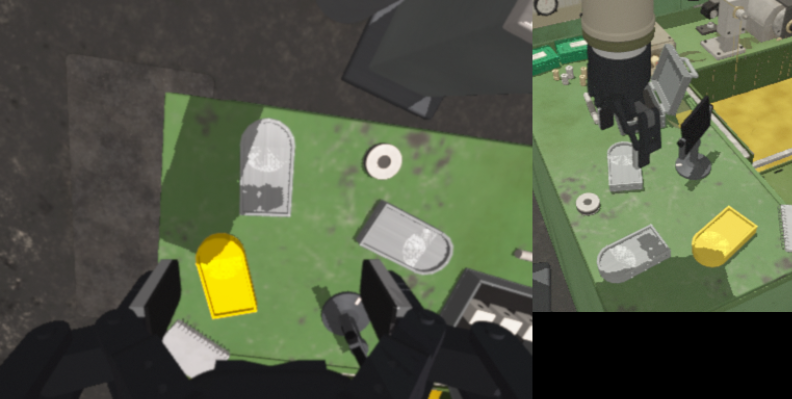

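The lid stays open by itself. In the wrist view the loose tray lies just under the camera, from (243,119) to (294,216), and the base tray is at (405,238). For an exact fit I go above the base tray first.

```bash
cat >> h.py <<'E'
def tray(f,c0,z=.025,save=None):
    "outline of a bare-steel tray seen from above near pixel c0, put on plane z -> centre, round-end heading (deg), size"
    im,c=load(f); hsv=cv2.cvtColor(im,cv2.COLOR_BGR2HSV)
    m=((hsv[...,1]<60)&(hsv[...,2]>40)).astype(np.uint8)
    m=cv2.morphologyEx(m,cv2.MORPH_OPEN,np.ones((3,3))); n,lab=cv2.connectedComponents(m,connectivity=4)
    k=lab[int(c0[1]),int(c0[0])]; cs,_=cv2.findContours((lab==k).astype(np.uint8),cv2.RETR_EXTERNAL,cv2.CHAIN_APPROX_NONE)
    h=cv2.convexHull(max(cs,key=cv2.contourArea))[:,0,:]
    w=np.array([onz(c,p,z)[:2] for p in h],np.float32)
    (cx,cy),(a,b),ang=cv2.minAreaRect(w)
    u=np.radians(ang+(0 if a>b else 90)); u=np.array([np.cos(u),np.sin(u)])
    ctr=np.array([cx,cy]); M=cv2.moments(w); g=np.array([M["m10"]/M["m00"],M["m01"]/M["m00"]])
    if (g-ctr)@u>0: u=-u      # centroid is nearer the square end
    print("tray",(ctr*1000).round(1),"heading",np.degrees(np.arctan2(u[1],u[0])).round(1),"size",np.round([max(a,b)*1000,min(a,b)*1000],1),"skew",round(float((g-ctr)@u*1000),1)); return ctr,u
E
python3 -c "
from h import *
tray('w5',(267/1.04,165/1.04));tray('w5',(405/1.04,238/1.04));go(np.array([.511,-.113,.28]),113)"
```

```text
tray [ 418.2 -362.6] heading -158.4 size [123.3  67. ] skew -3.1
tray [ 434.6 -151.9] heading 85.5 size [133.   68.1] skew -2.8
yaw now 113.3 rows 6 turn/row [-0.003 -0.001  0.001]
[0.0313, 0.0303, 0.0008]
[0.0313, 0.0303, 0.0009]
[0.0313, 0.0303, 0.0009]
[0.0314, 0.0303, 0.001]
[0.0314, 0.0302, 0.001]
[0.0314, 0.0302, 0.0011]
```

Emit:
{"name": "step_arm", "arguments": {"plan": [{"tx": 0.034, "ty": 0.033, "tz": 0.001, "ax": -0.003, "ay": 0, "az": 0, "gripper": 1}, {"tx": 0.034, "ty": 0.033, "tz": 0.001, "ax": -0.003, "ay": 0, "az": 0, "gripper": 1}, {"tx": 0.034, "ty": 0.033, "tz": 0.001, "ax": -0.003, "ay": 0, "az": 0, "gripper": 1}, {"tx": 0.034, "ty": 0.033, "tz": 0.001, "ax": -0.003, "ay": 0, "az": 0, "gripper": 1}, {"tx": 0.034, "ty": 0.033, "tz": 0.001, "ax": -0.003, "ay": 0, "az": 0, "gripper": 1}, {"tx": 0.034, "ty": 0.033, "tz": 0.001, "ax": -0.003, "ay": 0, "az": 0, "gripper": 1}, {"tx": 0, "ty": 0, "tz": 0, "ax": 0, "ay": 0, "az": 0, "gripper": 1}]}}

```text
time_s: 8.72
tcp_pos: [0.5202, -0.0739, 0.2821]
tcp_rot: [-1.723, -2.623, -0.007]
ft_force: [-0.5, -0.1, -0.2]
gripper_width: 1.004
```

```bash
python3 -c "
from h import *
s=st();print(np.round(s['q'],2));_,c=snap('wrist','w6');p=proj(c,[.4355,-.15,.025]);print(p);tray('w6',p)
p=proj(c,[.418,-.3626,.025]);print(p)
go(np.array([.4182,-.3626,.12]),111.6)"
```

```text
t 8.72 p [ 0.5202 -0.0739  0.2821] R [-1.723 -2.623 -0.007] F [-0.5 -0.1 -0.2] g 1.004
[ 0.75  0.5  -1.02  1.98  0.52  0.95  1.45]
[227.64154459  66.80277701]
tray [ 436.  -145.6] heading 85.5 size [123.3  68.1] skew -3.5
[ 43.74787477 -37.24701458]
yaw now 113.3 rows 7 turn/row [ 0.    -0.001  0.004]
[-0.032, -0.0295, 0.023]
[-0.0321, -0.0294, 0.023]
[-0.0322, -0.0292, 0.023]
[-0.0323, -0.0291, 0.023]
[-0.0324, -0.029, 0.023]
[-0.0325, -0.0288, 0.0231]
[-0.0326, -0.0287, 0.0231]
```

Emit:
{"name": "step_arm", "arguments": {"plan": [{"tx": -0.032, "ty": -0.0295, "tz": 0.023, "ax": 0, "ay": 0, "az": 0.004, "gripper": 1}, {"tx": -0.032, "ty": -0.0295, "tz": 0.023, "ax": 0, "ay": 0, "az": 0.004, "gripper": 1}, {"tx": -0.032, "ty": -0.029, "tz": 0.023, "ax": 0, "ay": 0, "az": 0.004, "gripper": 1}, {"tx": -0.032, "ty": -0.029, "tz": 0.023, "ax": 0, "ay": 0, "az": 0.004, "gripper": 1}, {"tx": -0.032, "ty": -0.029, "tz": 0.023, "ax": 0, "ay": 0, "az": 0.004, "gripper": 1}, {"tx": -0.0325, "ty": -0.029, "tz": 0.023, "ax": 0, "ay": 0, "az": 0.004, "gripper": 1}, {"tx": -0.0325, "ty": -0.029, "tz": 0.023, "ax": 0, "ay": 0, "az": 0.004, "gripper": 1}, {"tx": 0, "ty": 0, "tz": 0, "ax": 0, "ay": 0, "az": 0, "gripper": 1}]}}

```text
time_s: 9.78
tcp_pos: [0.4074, -0.3728, 0.1167]
tcp_rot: [-1.776, -2.589, 0.004]
ft_force: [0.1, 1.4, -0.0]
gripper_width: 1.0
```

```bash
python3 -c "
from h import *
s=st();print(np.round(s['q'],2));_,c=snap('wrist','w7');p=proj(c,[.418,-.3626,.025]);print(p);tray('w7',p);
_,cd=snap('side','s7');p=proj(cd,[.418,-.3626,.025]);tray('s7',p)
go(np.array([.4182,-.3626,.02]),111.6,n=4)"
```

```text
t 9.78 p [ 0.4074 -0.3728  0.1167] R [-1.776 -2.589  0.004] F [ 0.1  1.4 -0. ] g 1.0
[ 1.17  0.72 -0.8   2.08  0.83  0.7   1.75]
[267.73944436 224.07230225]
tray [ 417.  -362.7] heading -159.1 size [123.4  66.4] skew -3.5
tray [ 419.2 -366.8] heading -160.8 size [125.5  78. ] skew -1.4
yaw now 111.4 rows 4 turn/row [-0.     0.    -0.001]
[0.0009, 0.0025, 0.0246]
[0.0009, 0.0025, 0.0246]
[0.0009, 0.0025, 0.0246]
[0.0009, 0.0025, 0.0246]
```

Emit:
{"name": "step_arm", "arguments": {"plan": [{"tx": 0.001, "ty": 0.003, "tz": 0.025, "ax": 0, "ay": 0, "az": 0, "gripper": 1}, {"tx": 0.001, "ty": 0.003, "tz": 0.025, "ax": 0, "ay": 0, "az": 0, "gripper": 1}, {"tx": 0.001, "ty": 0.002, "tz": 0.025, "ax": 0, "ay": 0, "az": 0, "gripper": 1}, {"tx": 0, "ty": 0, "tz": 0, "ax": 0, "ay": 0, "az": 0, "gripper": 1}]}}

```text
time_s: 10.38
tcp_pos: [0.4201, -0.3605, 0.0462]
tcp_rot: [1.761, 2.594, 0.001]
ft_force: [-0.6, -0.2, 0.0]
gripper_width: 0.998
```

```bash
python3 -c "
from h import *
s=st();go(np.array([.4173,-.3627,.02]),111.4,n=2)"
```

```text
t 10.38 p [ 0.4201 -0.3605  0.0462] R [1.761e+00 2.594e+00 1.000e-03] F [-0.6 -0.2  0. ] g 0.998
yaw now 111.7 rows 2 turn/row [0.002 0.003 0.002]
[-0.0004, -0.0017, 0.0131]
[-0.0005, -0.0017, 0.0131]
```

Emit:
{"name": "step_arm", "arguments": {"plan": [{"tx": -0.0005, "ty": -0.002, "tz": 0.013, "ax": 0.002, "ay": 0.003, "az": 0, "gripper": 1}, {"tx": -0.0005, "ty": -0.001, "tz": 0.012, "ax": 0, "ay": 0, "az": 0, "gripper": 1}, {"tx": 0, "ty": 0, "tz": 0, "ax": 0, "ay": 0, "az": 0, "gripper": 1}]}}

```text
time_s: 10.75
tcp_pos: [0.4189, -0.3625, 0.0223]
tcp_rot: [1.76, 2.595, 0.001]
ft_force: [-0.8, -0.1, 0.9]
gripper_width: 1.0
```

Close on the tray and lift a little.

Emit:
{"name": "step_arm", "arguments": {"plan": [{"tx": 0, "ty": 0, "tz": 0.002, "ax": 0, "ay": 0, "az": 0, "gripper": 0.5}, {"tx": 0, "ty": 0, "tz": 0, "ax": 0, "ay": 0, "az": 0, "gripper": 0.5}, {"tx": 0, "ty": 0, "tz": 0, "ax": 0, "ay": 0, "az": 0, "gripper": 0.5}, {"tx": 0, "ty": 0, "tz": 0, "ax": 0, "ay": 0, "az": 0, "gripper": 0.5}, {"tx": 0, "ty": 0, "tz": -0.02, "ax": 0, "ay": 0, "az": 0, "gripper": 0.5}, {"tx": 0, "ty": 0, "tz": -0.04, "ax": 0, "ay": 0, "az": 0, "gripper": 0.5}, {"tx": 0, "ty": 0, "tz": -0.03, "ax": 0, "ay": 0, "az": 0, "gripper": 0.5}, {"tx": 0, "ty": 0, "tz": 0, "ax": 0, "ay": 0, "az": 0, "gripper": 0.5}]}}

```text
time_s: 11.75
tcp_pos: [0.4179, -0.3623, 0.1124]
tcp_rot: [1.761, 2.596, 0.001]
ft_force: [-0.6, -0.7, -1.8]
gripper_width: 0.762
```

```bash
python3 -c "
from h import *
s=st();_,c=snap('wrist','w8');p=s['tcp_pos'];tray('w8',proj(c,[p[0],p[1],p[2]+.003]),z=p[2]+.003)
go(np.array([.435,-.146,.14]),-4.5)
im=cv2.imread('pics/w8.png');cv2.imwrite('pics/w8v.png',im)"
```

```text
t 11.75 p [ 0.4179 -0.3623  0.1124] R [1.761e+00 2.596e+00 1.000e-03] F [-0.6 -0.7 -1.8] g 0.762
tray [ 407.9 -366.8] heading -158.0 size [105.2  90.1] skew -4.6
yaw now 111.7 rows 12 turn/row [ 0.    -0.     0.169]
[0.0162, 0.008, -0.0024]
[0.0173, 0.0052, -0.0024]
[0.0179, 0.0022, -0.0024]
[0.0181, -0.0008, -0.0024]
[0.0177, -0.0039, -0.0024]
[0.0168, -0.0068, -0.0024]
[0.0154, -0.0095, -0.0024]
[0.0136, -0.0119, -0.0024]
[0.0114, -0.0141, -0.0024]
[0.0088, -0.0158, -0.0024]
[0.006, -0.017, -0.0024]
[0.0031, -0.0178, -0.0024]
```

View pics/w8v.png

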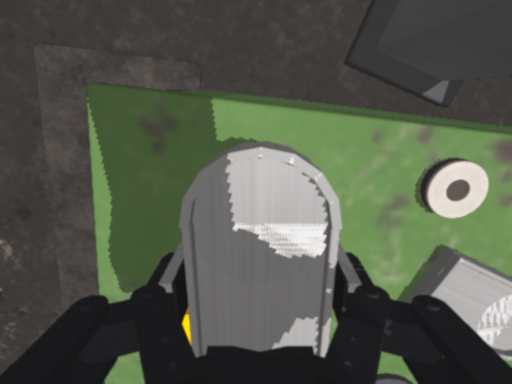

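The tray is held squarely, with its rim centred on the tool (sides at columns 182 and 342, tip at about (262,146)). Its round tip points towards -tool y, as wanted. Now I carry and turn it, working out its offset in the hand on the way.

Emit:
{"name": "step_arm", "arguments": {"plan": [{"tx": 0.016, "ty": 0.008, "tz": -0.0025, "ax": 0, "ay": 0, "az": 0.169, "gripper": 0.5}, {"tx": 0.0175, "ty": 0.005, "tz": -0.0025, "ax": 0, "ay": 0, "az": 0.169, "gripper": 0.5}, {"tx": 0.018, "ty": 0.002, "tz": -0.0025, "ax": 0, "ay": 0, "az": 0.169, "gripper": 0.5}, {"tx": 0.018, "ty": -0.001, "tz": -0.0025, "ax": 0, "ay": 0, "az": 0.169, "gripper": 0.5}, {"tx": 0.0175, "ty": -0.004, "tz": -0.0025, "ax": 0, "ay": 0, "az": 0.169, "gripper": 0.5}, {"tx": 0.017, "ty": -0.007, "tz": -0.0025, "ax": 0, "ay": 0, "az": 0.169, "gripper": 0.5}, {"tx": 0.0155, "ty": -0.0095, "tz": -0.0025, "ax": 0, "ay": 0, "az": 0.169, "gripper": 0.5}, {"tx": 0.0135, "ty": -0.012, "tz": -0.0025, "ax": 0, "ay": 0, "az": 0.169, "gripper": 0.5}, {"tx": 0.0115, "ty": -0.014, "tz": -0.0025, "ax": 0, "ay": 0, "az": 0.169, "gripper": 0.5}, {"tx": 0.009, "ty": -0.016, "tz": -0.0025, "ax": 0, "ay": 0, "az": 0.169, "gripper": 0.5}, {"tx": 0.006, "ty": -0.017, "tz": -0.0025, "ax": 0, "ay": 0, "az": 0.169, "gripper": 0.5}, {"tx": 0.003, "ty": -0.018, "tz": -0.0025, "ax": 0, "ay": 0, "az": 0.169, "gripper": 0.5}, {"tx": 0, "ty": 0, "tz": 0, "ax": 0, "ay": 0, "az": 0, "gripper": 0.5}]}}

```text
time_s: 13.42
tcp_pos: [0.434, -0.1387, 0.1279]
tcp_rot: [-3.129, 0.229, 0.028]
ft_force: [0.4, -0.0, -2.1]
gripper_width: 0.761
```

```bash
python3 - <<'E'
from h import *
s=st();print(np.round(s['q'],2)); _,c=snap('wrist','w9')
M=R.from_rotvec(s['tcp_rot']).as_matrix(); P=np.array(s['tcp_pos']); K,T=c
im,_=load('w9'); hsv=cv2.cvtColor(im,cv2.COLOR_BGR2HSV)
# tip of held tray in tool frame (rim about 2 mm behind TCP plane)
for tipv in (140,146,150):
  o,d=ray(c,(262,tipv)); o=M.T@(o-P);d=M.T@d; q=o+d*(-.002-o[2])/d[2]; print(tipv,q.round(4))
cv2.imwrite('pics/w9v.png',np.hstack([im,load('w8')[0]])[100:200])
cs=load('w8')[0]; print([ (r,cs[r,262].tolist()) for r in range(138,156,2)]); print([ (r,im[r,262].tolist()) for r in range(130,160,2)])
go(np.array([.436,-.1456,.10]),-4.5,n=3)
E
```

```text
t 13.43 p [ 0.434  -0.1387  0.1279] R [-3.129  0.229  0.028] F [ 0.4 -0.  -2.1] g 0.761
[ 0.33  0.51 -0.21  2.3   0.27  0.37 -0.25]
140 [ 0.0008 -0.063  -0.002 ]
146 [ 0.0008 -0.0607 -0.002 ]
150 [ 0.0008 -0.0592 -0.002 ]
[(138, [90, 150, 114]), (140, [90, 142, 111]), (142, [93, 100, 97]), (144, [91, 92, 93]), (146, [115, 116, 118]), (148, [186, 188, 192]), (150, [193, 196, 199]), (152, [191, 193, 195]), (154, [199, 201, 203])]
[(130, [161, 163, 165]), (132, [180, 181, 185]), (134, [186, 187, 190]), (136, [184, 185, 187]), (138, [184, 185, 187]), (140, [144, 146, 147]), (142, [85, 85, 87]), (144, [76, 77, 78]), (146, [87, 89, 89]), (148, [158, 160, 163]), (150, [171, 173, 175]), (152, [177, 179, 181]), (154, [182, 184, 186]), (156, [174, 177, 178]), (158, [177, 178, 180])]
yaw now -8.3 rows 3 turn/row [-0.001  0.006 -0.022]
[0.0012, 0.0019, 0.0093]
[0.0011, 0.0019, 0.0093]
[0.001, 0.0019, 0.0093]
```

Emit:
{"name": "step_arm", "arguments": {"plan": [{"tx": 0.001, "ty": 0.002, "tz": 0.012, "ax": 0, "ay": 0.006, "az": -0.022, "gripper": 0.5}, {"tx": 0.001, "ty": 0.002, "tz": 0.015, "ax": 0, "ay": 0.006, "az": -0.022, "gripper": 0.5}, {"tx": 0.001, "ty": 0.002, "tz": 0.015, "ax": 0, "ay": 0.006, "az": -0.022, "gripper": 0.5}, {"tx": 0, "ty": 0, "tz": 0, "ax": 0, "ay": 0, "az": 0, "gripper": 0.5}]}}

```text
time_s: 13.98
tcp_pos: [0.434, -0.1496, 0.0829]
tcp_rot: [-3.138, 0.104, 0.004]
ft_force: [0.5, -0.8, -1.6]
gripper_width: 0.759
```

```bash
python3 - <<'E'
from h import *
s=st(); go(np.array([.436,-.1456,.06]),-4.5,n=2)
E
```

```text
t 13.97 p [ 0.434  -0.1496  0.0829] R [-3.138  0.104  0.004] F [ 0.5 -0.8 -1.6] g 0.759
yaw now -3.8 rows 2 turn/row [-0.001  0.001  0.006]
[0.0009, -0.002, 0.0114]
[0.0009, -0.0021, 0.0114]
```

Emit:
{"name": "step_arm", "arguments": {"plan": [{"tx": 0.001, "ty": -0.002, "tz": 0.011, "ax": 0, "ay": 0.001, "az": 0.006, "gripper": 0.5}, {"tx": 0.001, "ty": -0.0015, "tz": 0.01, "ax": 0, "ay": 0, "az": 0.004, "gripper": 0.5}, {"tx": 0, "ty": 0, "tz": 0, "ax": 0, "ay": 0, "az": 0, "gripper": 0.5}, {"tx": 0, "ty": 0, "tz": 0, "ax": 0, "ay": 0, "az": 0, "gripper": 0.5}]}}

```text
time_s: 14.48
tcp_pos: [0.4364, -0.1468, 0.0608]
tcp_rot: [-3.137, 0.12, 0.002]
ft_force: [0.9, -0.1, -2.3]
gripper_width: 0.761
```

```bash
python3 - <<'E'
from h import *
s=st(); go(np.array([.436,-.1456,.045]),-4.5,n=2)
snap('side','s9'); snap('scene','c9')
E
```

```text
t 14.47 p [ 0.4364 -0.1468  0.0608] R [-3.137e+00  1.200e-01  2.000e-03] F [ 0.9 -0.1 -2.3] g 0.761
yaw now -4.4 rows 2 turn/row [-0.001  0.001  0.001]
[-0.0002, -0.0005, 0.0079]
[-0.0002, -0.0006, 0.0079]
```

Emit:
{"name": "step_arm", "arguments": {"plan": [{"tx": 0, "ty": -0.001, "tz": 0.007, "ax": 0, "ay": 0, "az": 0, "gripper": 0.5}, {"tx": 0, "ty": 0, "tz": 0.005, "ax": 0, "ay": 0, "az": 0, "gripper": 0.5}, {"tx": 0, "ty": 0, "tz": 0.003, "ax": 0, "ay": 0, "az": 0, "gripper": 0.5}, {"tx": 0, "ty": 0, "tz": 0.002, "ax": 0, "ay": 0, "az": 0, "gripper": 0.5}, {"tx": 0, "ty": 0, "tz": 0, "ax": 0, "ay": 0, "az": 0, "gripper": 0.5}]}}

```text
time_s: 15.2
tcp_pos: [0.4368, -0.1458, 0.0435]
tcp_rot: [-3.138, 0.12, 0.0]
ft_force: [-0.8, -0.1, 8.1]
gripper_width: 0.764
```

Emit:
{"name": "step_arm", "arguments": {"plan": [{"tx": 0, "ty": 0, "tz": 0.002, "ax": 0, "ay": 0, "az": 0, "gripper": 0.5}, {"tx": 0, "ty": 0, "tz": 0.001, "ax": 0, "ay": 0, "az": 0, "gripper": 0.5}]}}

```text
time_s: 15.45
tcp_pos: [0.4368, -0.1458, 0.0428]
tcp_rot: [3.139, -0.12, 0.003]
ft_force: [-1.8, 1.6, 28.5]
gripper_width: 0.762
```

```bash
python3 - <<'E'
from h import *
s=st(); print(np.round(s["moment"],2))
E
```

```text
t 15.45 p [ 0.4368 -0.1458  0.0428] R [ 3.139e+00 -1.200e-01  3.000e-03] F [-1.8  1.6 28.5] g 0.762
[ 0.55  1.28 -0.08]
```

The stop at 0.0428 is 20.4 mm above the pick height, so the tray is seated (on the rim it would read about 0.047). Release and rise.

Emit:
{"name": "step_arm", "arguments": {"plan": [{"tx": 0, "ty": 0, "tz": -0.001, "ax": 0, "ay": 0, "az": 0, "gripper": 1}, {"tx": 0, "ty": 0, "tz": 0, "ax": 0, "ay": 0, "az": 0, "gripper": 1}, {"tx": 0, "ty": 0, "tz": 0, "ax": 0, "ay": 0, "az": 0, "gripper": 1}, {"tx": 0, "ty": 0, "tz": -0.03, "ax": 0, "ay": 0, "az": 0, "gripper": 1}, {"tx": 0, "ty": -0.02, "tz": -0.06, "ax": 0, "ay": 0, "az": 0, "gripper": 1}, {"tx": 0.01, "ty": -0.06, "tz": -0.05, "ax": 0, "ay": 0, "az": -0.04, "gripper": 1}, {"tx": 0.02, "ty": -0.06, "tz": -0.04, "ax": 0, "ay": 0, "az": -0.04, "gripper": 1}, {"tx": 0.02, "ty": -0.03, "tz": -0.03, "ax": 0, "ay": 0, "az": -0.04, "gripper": 1}, {"tx": 0, "ty": 0, "tz": 0, "ax": 0, "ay": 0, "az": 0, "gripper": 1}]}}

```text
time_s: 16.58
tcp_pos: [0.4901, 0.0054, 0.2427]
tcp_rot: [-3.14, -0.07, -0.002]
ft_force: [-0.3, -0.4, -0.9]
gripper_width: 0.998
```

```bash
python3 - <<'E'
from h import *
s=st(); _,c=snap('wrist','w10'); p=proj(c,[.436,-.1456,.045]); print(p); tray('w10',p,z=.045)
snap('side','s10'); snap('scene','c10')
a=cv2.resize(load('w10')[0],None,fx=.9,fy=.9); b=load('c10')[0][130:310,200:370]; d=load('s10')[0][110:290,180:350]
r=cv2.resize(np.vstack([b,d]),(a.shape[1]*0+326,346)); cv2.imwrite('pics/m10.png',np.hstack([a[:346],r]))
E
```

```text
t 16.57 p [0.4901 0.0054 0.2427] R [-3.14e+00 -7.00e-02 -2.00e-03] F [-0.3 -0.4 -0.9] g 0.998
[210.33998738 287.47837403]
tray [ 437.2 -139.4] heading 85.1 size [146.4  67. ] skew -3.0
```

View pics/m10.png

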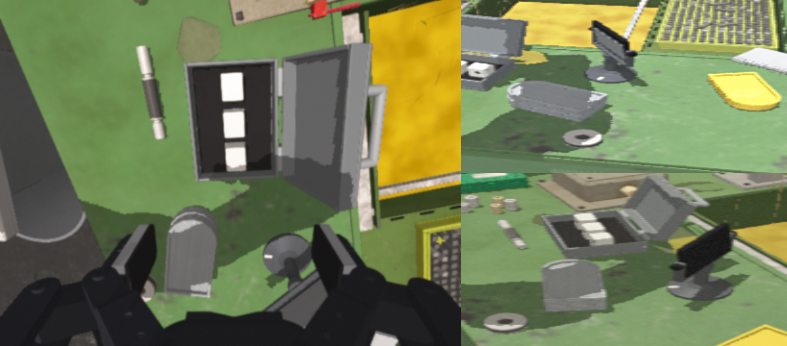

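The tray sits flat, round end over round end, and no further loose tray is in sight. The lid is open. The three blocks sit at about (232,86), (234,123) and (236,155) in the composite.

```bash
cat >> h.py <<'E'
def blocks(f,z=.040,lo=120,c=(.489,.038),r=.075):
    im,cm=load(f); hsv=cv2.cvtColor(im,cv2.COLOR_BGR2HSV); out=[]
    m=((hsv[...,1]<40)&(hsv[...,2]>lo)).astype(np.uint8)
    cs,_=cv2.findContours(m,cv2.RETR_EXTERNAL,cv2.CHAIN_APPROX_NONE)
    for k in cs:
        if cv2.contourArea(k)<60: continue
        w=np.array([onz(cm,p,z)[:2] for p in k[:,0,:]],np.float32); (x,y),(a,b),g=cv2.minAreaRect(w)
        if np.hypot(x-c[0],y-c[1])<r and max(a,b)<.05: print("block",round(x*1000,1),round(y*1000,1),np.round([a*1000,b*1000,g],1)); out.append((x,y))
    return out
E
python3 - <<'E'
from h import *
for lo in(100,130,150): print(lo); blocks('w10',lo=lo)
go(np.array([.492,-.004,.10]),5)
E
```

```text
100
block 492.4 -0.2 [25.4 36.3  2.5]
block 488.3 40.4 [25.4 34.7  5.7]
block 484.5 81.1 [25.4 31.   3.2]
130
block 492.4 -0.2 [25.4 34.   2.5]
block 488.3 40.0 [24.4 33.5  3.2]
block 484.4 81.0 [24.9 30.9  6. ]
150
block 492.0 -2.4 [24.  29.8  3.3]
block 488.4 39.5 [24.2 30.6  3.2]
block 484.6 81.0 [24.4 30.2  5.4]
block 536.1 92.9 [ 7.1 38.2  5.7]
yaw now 2.3 rows 3 turn/row [ 0.     0.002 -0.016]
[0.0019, 0.002, 0.0466]
[0.0018, 0.002, 0.0466]
[0.0017, 0.002, 0.0466]
```

Emit:
{"name": "step_arm", "arguments": {"plan": [{"tx": 0.002, "ty": 0.0025, "tz": 0.046, "ax": 0, "ay": 0.002, "az": -0.016, "gripper": 0.55}, {"tx": 0.001, "ty": 0.0025, "tz": 0.046, "ax": 0, "ay": 0.002, "az": -0.016, "gripper": 0.55}, {"tx": 0.001, "ty": 0.001, "tz": 0.04, "ax": 0, "ay": 0.002, "az": -0.016, "gripper": 0.55}, {"tx": 0, "ty": 0, "tz": 0, "ax": 0, "ay": 0, "az": 0, "gripper": 0.55}, {"tx": 0, "ty": 0, "tz": 0, "ax": 0, "ay": 0, "az": 0, "gripper": 0.55}]}}

```text
time_s: 17.35
tcp_pos: [0.4859, -0.0108, 0.1015]
tcp_rot: [3.136, 0.124, -0.014]
ft_force: [-0.6, -0.1, -0.0]
gripper_width: 0.551
```

```bash
python3 - <<'E'
from h import *
st();go(np.array([.492,-.003,.038]),5,n=3)
E
```

```text
t 17.35 p [ 0.4859 -0.0108  0.1015] R [ 3.136  0.124 -0.014] F [-0.6 -0.1 -0. ] g 0.551
yaw now 4.5 rows 3 turn/row [ 0.001  0.003 -0.003]
[0.0024, -0.0025, 0.0211]
[0.0024, -0.0025, 0.0211]
[0.0023, -0.0024, 0.0211]
```

Emit:
{"name": "step_arm", "arguments": {"plan": [{"tx": 0.007, "ty": -0.007, "tz": 0.005, "ax": 0, "ay": 0.005, "az": -0.008, "gripper": 0.55}, {"tx": 0, "ty": 0, "tz": 0.015, "ax": 0, "ay": 0, "az": 0, "gripper": 0.55}, {"tx": 0, "ty": 0, "tz": 0, "ax": 0, "ay": 0, "az": 0, "gripper": 0.55}]}}

```text
time_s: 17.73
tcp_pos: [0.4941, -0.0032, 0.0828]
tcp_rot: [3.136, 0.135, 0.002]
ft_force: [-0.5, -0.8, 0.4]
gripper_width: 0.548
```

```bash
python3 - <<'E'
from h import *
st();go(np.array([.492,-.003,.038]),5,n=3)
E
```

```text
t 17.73 p [ 0.4941 -0.0032  0.0828] R [3.136e+00 1.350e-01 2.000e-03] F [-0.5 -0.8  0.4] g 0.548
yaw now 4.9 rows 3 turn/row [ 0.001 -0.    -0.   ]
[-0.0007, -0.0002, 0.0149]
[-0.0007, -0.0001, 0.0149]
[-0.0007, -0.0001, 0.0149]
```

Emit:
{"name": "step_arm", "arguments": {"plan": [{"tx": -0.001, "ty": 0, "tz": 0.015, "ax": 0, "ay": 0, "az": 0, "gripper": 0.55}, {"tx": -0.001, "ty": 0, "tz": 0.015, "ax": 0, "ay": 0, "az": 0, "gripper": 0.55}, {"tx": 0, "ty": 0, "tz": 0.013, "ax": 0, "ay": 0, "az": 0, "gripper": 0.55}, {"tx": 0, "ty": 0, "tz": 0, "ax": 0, "ay": 0, "az": 0, "gripper": 0.1}, {"tx": 0, "ty": 0, "tz": 0, "ax": 0, "ay": 0, "az": 0, "gripper": 0.1}, {"tx": 0, "ty": 0, "tz": 0, "ax": 0, "ay": 0, "az": 0, "gripper": 0.1}, {"tx": 0, "ty": 0, "tz": 0, "ax": 0, "ay": 0, "az": 0, "gripper": 0.1}]}}

```text
time_s: 18.6
tcp_pos: [0.4934, -0.0034, 0.0406]
tcp_rot: [3.136, 0.135, 0.008]
ft_force: [0.2, -0.1, -0.8]
gripper_width: 0.27
```

Gripped at width 0.27. Lift and carry it to the tray's square end.

Emit:
{"name": "step_arm", "arguments": {"plan": [{"tx": 0, "ty": 0, "tz": -0.03, "ax": 0, "ay": 0, "az": 0, "gripper": 0.1}, {"tx": 0, "ty": 0, "tz": -0.05, "ax": 0, "ay": 0, "az": 0, "gripper": 0.1}, {"tx": 0, "ty": 0, "tz": -0.03, "ax": 0, "ay": 0, "az": 0, "gripper": 0.1}]}}

```text
time_s: 18.98
tcp_pos: [0.4919, -0.0028, 0.1518]
tcp_rot: [3.135, 0.137, 0.0]
ft_force: [-0.1, -0.2, -0.8]
gripper_width: 0.267
```

```bash
python3 - <<'E'
from h import *
st();go(np.array([.434,-.184,.12]),-4.5,n=5)
E
```

```text
t 18.98 p [ 0.4919 -0.0028  0.1518] R [3.135 0.137 0.   ] F [-0.1 -0.2 -0.8] g 0.267
yaw now 5.0 rows 5 turn/row [ 0.001 -0.     0.033]
[-0.0147, 0.0351, 0.0065]
[-0.0135, 0.0355, 0.0065]
[-0.0123, 0.036, 0.0064]
[-0.0111, 0.0364, 0.0064]
[-0.0099, 0.0367, 0.0064]
```

Emit:
{"name": "step_arm", "arguments": {"plan": [{"tx": -0.0145, "ty": 0.035, "tz": 0.002, "ax": 0, "ay": 0, "az": 0.033, "gripper": 0.1}, {"tx": -0.0135, "ty": 0.0355, "tz": 0.005, "ax": 0, "ay": 0, "az": 0.033, "gripper": 0.1}, {"tx": -0.0125, "ty": 0.036, "tz": 0.0065, "ax": 0, "ay": 0, "az": 0.033, "gripper": 0.1}, {"tx": -0.011, "ty": 0.0365, "tz": 0.0065, "ax": 0, "ay": 0, "az": 0.033, "gripper": 0.1}, {"tx": -0.009, "ty": 0.03, "tz": 0.0065, "ax": 0, "ay": 0, "az": 0.03, "gripper": 0.1}, {"tx": 0, "ty": 0, "tz": 0, "ax": 0, "ay": 0, "az": 0, "gripper": 0.1}, {"tx": 0, "ty": 0, "tz": 0, "ax": 0, "ay": 0, "az": 0, "gripper": 0.1}]}}

```text
time_s: 19.85
tcp_pos: [0.4357, -0.1825, 0.1294]
tcp_rot: [3.136, -0.126, 0.016]
ft_force: [0.0, -0.0, -0.2]
gripper_width: 0.268
```

```bash
python3 - <<'E'
from h import *
st();go(np.array([.434,-.184,.09]),-4.5,n=2)
E
```

```text
t 19.85 p [ 0.4357 -0.1825  0.1294] R [ 3.136 -0.126  0.016] F [ 0.  -0.  -0.2] g 0.268
yaw now -4.6 rows 2 turn/row [ 0.001 -0.005 -0.001]
[-0.001, 0.0008, 0.0197]
[-0.0009, 0.0008, 0.0197]
```

Emit:
{"name": "step_arm", "arguments": {"plan": [{"tx": -0.001, "ty": 0.001, "tz": 0.018, "ax": 0, "ay": -0.005, "az": 0, "gripper": 0.1}, {"tx": -0.001, "ty": 0.001, "tz": 0.018, "ax": 0, "ay": -0.005, "az": 0, "gripper": 0.1}, {"tx": 0, "ty": 0, "tz": 0.008, "ax": 0, "ay": 0, "az": 0, "gripper": 0.1}, {"tx": 0, "ty": 0, "tz": 0.004, "ax": 0, "ay": 0, "az": 0, "gripper": 0.1}, {"tx": 0, "ty": 0, "tz": 0, "ax": 0, "ay": 0, "az": 0, "gripper": 0.1}, {"tx": 0, "ty": 0, "tz": 0, "ax": 0, "ay": 0, "az": 0, "gripper": 0.1}]}}

```text
time_s: 20.6
tcp_pos: [0.437, -0.1808, 0.0822]
tcp_rot: [3.137, -0.115, 0.007]
ft_force: [-0.6, -0.6, -0.4]
gripper_width: 0.268
```

Emit:
{"name": "step_arm", "arguments": {"plan": [{"tx": -0.002, "ty": 0.002, "tz": 0.004, "ax": 0, "ay": 0, "az": 0.01, "gripper": 0.1}, {"tx": 0, "ty": 0, "tz": 0.002, "ax": 0, "ay": 0, "az": 0, "gripper": 0.1}, {"tx": 0, "ty": 0, "tz": 0.001, "ax": 0, "ay": 0, "az": 0, "gripper": 0.1}, {"tx": 0, "ty": 0, "tz": 0, "ax": 0, "ay": 0, "az": 0, "gripper": 0.1}]}}

```text
time_s: 21.1
tcp_pos: [0.4348, -0.1832, 0.0753]
tcp_rot: [3.136, -0.133, 0.009]
ft_force: [-0.5, 0.4, -0.5]
gripper_width: 0.264
```

Emit:
{"name": "step_arm", "arguments": {"plan": [{"tx": 0, "ty": 0, "tz": 0.0005, "ax": 0, "ay": 0, "az": 0, "gripper": 0.55}, {"tx": 0, "ty": 0, "tz": 0, "ax": 0, "ay": 0, "az": 0, "gripper": 0.55}, {"tx": 0, "ty": 0, "tz": 0, "ax": 0, "ay": 0, "az": 0, "gripper": 0.55}, {"tx": 0, "ty": 0, "tz": -0.03, "ax": 0, "ay": 0, "az": 0, "gripper": 0.55}, {"tx": 0, "ty": 0, "tz": -0.04, "ax": 0, "ay": 0, "az": 0, "gripper": 0.55}]}}

```text
time_s: 21.72
tcp_pos: [0.4336, -0.1822, 0.1442]
tcp_rot: [3.138, -0.131, 0.001]
ft_force: [0.2, -0.6, -0.1]
gripper_width: 0.553
```

```bash
python3 - <<'E'
from h import *
st();go(np.array([.4884,.0392,.14]),5,n=6)
E
```

```text
t 21.73 p [ 0.4336 -0.1822  0.1442] R [ 3.138e+00 -1.310e-01  1.000e-03] F [ 0.2 -0.6 -0.1] g 0.553
yaw now -4.8 rows 6 turn/row [ 0.    -0.    -0.028]
[0.006, -0.0375, 0.0006]
[0.0071, -0.0373, 0.0007]
[0.0082, -0.0371, 0.0007]
[0.0092, -0.0369, 0.0007]
[0.0103, -0.0366, 0.0007]
[0.0113, -0.0363, 0.0007]
```

Emit:
{"name": "step_arm", "arguments": {"plan": [{"tx": 0.006, "ty": -0.0375, "tz": 0.001, "ax": 0, "ay": 0, "az": -0.028, "gripper": 0.55}, {"tx": 0.007, "ty": -0.0375, "tz": 0.001, "ax": 0, "ay": 0, "az": -0.028, "gripper": 0.55}, {"tx": 0.008, "ty": -0.037, "tz": 0.001, "ax": 0, "ay": 0, "az": -0.028, "gripper": 0.55}, {"tx": 0.009, "ty": -0.037, "tz": 0.001, "ax": 0, "ay": 0, "az": -0.028, "gripper": 0.55}, {"tx": 0.01, "ty": -0.0365, "tz": 0.001, "ax": 0, "ay": 0, "az": -0.028, "gripper": 0.55}, {"tx": 0.01, "ty": -0.033, "tz": 0.001, "ax": 0, "ay": 0, "az": -0.025, "gripper": 0.55}, {"tx": 0, "ty": 0, "tz": 0, "ax": 0, "ay": 0, "az": 0, "gripper": 0.55}, {"tx": 0, "ty": 0, "tz": 0, "ax": 0, "ay": 0, "az": 0, "gripper": 0.55}]}}

```text
time_s: 22.72
tcp_pos: [0.49, 0.0392, 0.141]
tcp_rot: [3.136, 0.125, 0.012]
ft_force: [-0.4, -0.5, -0.0]
gripper_width: 0.549
```

```bash
python3 - <<'E'
from h import *
st();go(np.array([.4884,.0392,.08]),5,n=3)
E
```

```text
t 22.73 p [0.49   0.0392 0.141 ] R [3.136 0.125 0.012] F [-0.4 -0.5 -0. ] g 0.549
yaw now 4.6 rows 3 turn/row [ 0.001 -0.002 -0.002]
[-0.0007, -0.0001, 0.0203]
[-0.0006, -0.0001, 0.0203]
[-0.0006, -0.0001, 0.0203]
```

Emit:
{"name": "step_arm", "arguments": {"plan": [{"tx": -0.0005, "ty": 0, "tz": 0.02, "ax": 0, "ay": -0.002, "az": -0.002, "gripper": 0.55}, {"tx": -0.0005, "ty": 0, "tz": 0.02, "ax": 0, "ay": -0.002, "az": -0.002, "gripper": 0.55}, {"tx": -0.0005, "ty": 0, "tz": 0.015, "ax": 0, "ay": 0, "az": -0.002, "gripper": 0.55}, {"tx": 0, "ty": 0, "tz": 0, "ax": 0, "ay": 0, "az": 0, "gripper": 0.55}]}}

```text
time_s: 23.22
tcp_pos: [0.4881, 0.0336, 0.0852]
tcp_rot: [3.133, 0.123, 0.005]
ft_force: [0.6, -0.4, 0.2]
gripper_width: 0.554
```

```bash
python3 - <<'E'
from h import *
st();go(np.array([.4884,.0392,.0405]),5,n=3)
E
```

```text
t 23.23 p [0.4881 0.0336 0.0852] R [3.133 0.123 0.005] F [ 0.6 -0.4  0.2] g 0.554
yaw now 4.5 rows 3 turn/row [ 0.002 -0.001 -0.003]
[0.0002, -0.002, 0.0149]
[0.0002, -0.0019, 0.0149]
[0.0002, -0.0019, 0.0149]
```

Emit:
{"name": "step_arm", "arguments": {"plan": [{"tx": 0, "ty": -0.0035, "tz": 0.015, "ax": 0.004, "ay": 0, "az": -0.004, "gripper": 0.55}, {"tx": 0, "ty": -0.003, "tz": 0.015, "ax": 0.003, "ay": 0, "az": -0.004, "gripper": 0.55}, {"tx": 0, "ty": -0.001, "tz": 0.0125, "ax": 0, "ay": 0, "az": 0, "gripper": 0.55}, {"tx": 0, "ty": 0, "tz": 0, "ax": 0, "ay": 0, "az": 0, "gripper": 0.55}, {"tx": 0, "ty": 0, "tz": 0, "ax": 0, "ay": 0, "az": 0, "gripper": 0.55}]}}

```text
time_s: 23.85
tcp_pos: [0.4885, 0.0377, 0.0441]
tcp_rot: [3.139, 0.126, 0.008]
ft_force: [0.5, -0.3, -0.1]
gripper_width: 0.552
```

Emit:
{"name": "step_arm", "arguments": {"plan": [{"tx": 0, "ty": -0.001, "tz": 0.0035, "ax": 0, "ay": 0, "az": -0.003, "gripper": 0.55}, {"tx": 0, "ty": 0, "tz": 0, "ax": 0, "ay": 0, "az": 0, "gripper": 0.1}, {"tx": 0, "ty": 0, "tz": 0, "ax": 0, "ay": 0, "az": 0, "gripper": 0.1}, {"tx": 0, "ty": 0, "tz": 0, "ax": 0, "ay": 0, "az": 0, "gripper": 0.1}, {"tx": 0, "ty": 0, "tz": 0, "ax": 0, "ay": 0, "az": 0, "gripper": 0.1}, {"tx": 0, "ty": 0, "tz": -0.03, "ax": 0, "ay": 0, "az": 0, "gripper": 0.1}, {"tx": 0, "ty": 0, "tz": -0.05, "ax": 0, "ay": 0, "az": 0, "gripper": 0.1}, {"tx": 0, "ty": 0, "tz": -0.03, "ax": 0, "ay": 0, "az": 0, "gripper": 0.1}, {"tx": 0, "ty": 0, "tz": 0, "ax": 0, "ay": 0, "az": 0, "gripper": 0.1}]}}

```text
time_s: 24.98
tcp_pos: [0.4877, 0.0387, 0.154]
tcp_rot: [3.138, 0.132, 0.008]
ft_force: [0.1, -0.7, -1.1]
gripper_width: 0.27
```

```bash
python3 - <<'E'
from h import *
st();go(np.array([.4366,-.1478,.135]),-4.5,n=5); _,c=snap('wrist','w11')
blocks('w11',z=.074,c=(.434,-.183),r=.05); p=proj(c,[.436,-.1456,.045]);print(p)
E
```

```text
t 24.98 p [0.4877 0.0387 0.154 ] R [3.138 0.132 0.008] F [ 0.1 -0.7 -1.1] g 0.27
yaw now 4.8 rows 5 turn/row [ 0.    -0.001  0.033]
[-0.0133, 0.0363, 0.0038]
[-0.0121, 0.0367, 0.0038]
[-0.0109, 0.0371, 0.0038]
[-0.0097, 0.0374, 0.0038]
[-0.0085, 0.0377, 0.0038]
[191.36598542 369.53510901]
```

Emit:
{"name": "step_arm", "arguments": {"plan": [{"tx": -0.0135, "ty": 0.0365, "tz": 0.004, "ax": 0, "ay": 0, "az": 0.033, "gripper": 0.1}, {"tx": -0.012, "ty": 0.0365, "tz": 0.004, "ax": 0, "ay": 0, "az": 0.033, "gripper": 0.1}, {"tx": -0.011, "ty": 0.037, "tz": 0.004, "ax": 0, "ay": 0, "az": 0.033, "gripper": 0.1}, {"tx": -0.01, "ty": 0.0375, "tz": 0.004, "ax": 0, "ay": 0, "az": 0.033, "gripper": 0.1}, {"tx": -0.008, "ty": 0.032, "tz": 0.004, "ax": 0, "ay": 0, "az": 0.03, "gripper": 0.1}, {"tx": 0, "ty": 0, "tz": 0, "ax": 0, "ay": 0, "az": 0, "gripper": 0.1}, {"tx": 0, "ty": 0, "tz": 0, "ax": 0, "ay": 0, "az": 0, "gripper": 0.1}]}}

```text
time_s: 25.9
tcp_pos: [0.4322, -0.1454, 0.1245]
tcp_rot: [-3.137, 0.126, 0.011]
ft_force: [-0.2, 0.1, -0.2]
gripper_width: 0.268
```

```bash
python3 - <<'E'
from h import *
st();go(np.array([.4366,-.1478,.085]),-4.5,n=3)
E
```

```text
t 25.9 p [ 0.4322 -0.1454  0.1245] R [-3.137  0.126  0.011] F [-0.2  0.1 -0.2] g 0.268
yaw now -4.6 rows 3 turn/row [-0.001  0.002 -0.001]
[0.0016, 0.0007, 0.0131]
[0.0016, 0.0007, 0.0132]
[0.0016, 0.0007, 0.0132]
```

Emit:
{"name": "step_arm", "arguments": {"plan": [{"tx": 0.002, "ty": 0.001, "tz": 0.013, "ax": 0, "ay": 0.002, "az": 0, "gripper": 0.1}, {"tx": 0.0015, "ty": 0, "tz": 0.013, "ax": 0, "ay": 0.002, "az": 0, "gripper": 0.1}, {"tx": 0.001, "ty": 0, "tz": 0.012, "ax": 0, "ay": 0, "az": 0, "gripper": 0.1}, {"tx": 0, "ty": 0, "tz": 0, "ax": 0, "ay": 0, "az": 0, "gripper": 0.1}, {"tx": 0, "ty": 0, "tz": 0, "ax": 0, "ay": 0, "az": 0, "gripper": 0.1}]}}

```text
time_s: 26.52
tcp_pos: [0.438, -0.1429, 0.0828]
tcp_rot: [-3.136, 0.114, 0.005]
ft_force: [-0.7, 0.1, -0.9]
gripper_width: 0.268
```

Emit:
{"name": "step_arm", "arguments": {"plan": [{"tx": -0.001, "ty": 0.004, "tz": 0.001, "ax": 0, "ay": 0, "az": 0, "gripper": 0.1}, {"tx": 0, "ty": 0.001, "tz": 0.003, "ax": 0, "ay": 0, "az": 0, "gripper": 0.1}, {"tx": 0, "ty": 0, "tz": 0.002, "ax": 0, "ay": 0, "az": 0, "gripper": 0.1}, {"tx": 0, "ty": 0, "tz": 0, "ax": 0, "ay": 0, "az": 0, "gripper": 0.1}, {"tx": 0, "ty": 0, "tz": 0, "ax": 0, "ay": 0, "az": 0, "gripper": 0.1}]}}

```text
time_s: 27.15
tcp_pos: [0.4368, -0.1486, 0.0772]
tcp_rot: [-3.136, 0.116, 0.002]
ft_force: [0.8, 0.3, -1.4]
gripper_width: 0.27
```

Emit:
{"name": "step_arm", "arguments": {"plan": [{"tx": 0, "ty": 0, "tz": 0.001, "ax": 0, "ay": 0, "az": 0.01, "gripper": 0.1}, {"tx": 0, "ty": 0, "tz": 0.001, "ax": 0, "ay": 0, "az": 0, "gripper": 0.1}, {"tx": 0, "ty": 0, "tz": 0, "ax": 0, "ay": 0, "az": 0, "gripper": 0.55}, {"tx": 0, "ty": 0, "tz": 0, "ax": 0, "ay": 0, "az": 0, "gripper": 0.55}, {"tx": 0, "ty": 0, "tz": 0, "ax": 0, "ay": 0, "az": 0, "gripper": 0.55}, {"tx": 0, "ty": 0, "tz": -0.03, "ax": 0, "ay": 0, "az": 0, "gripper": 0.55}, {"tx": 0, "ty": 0, "tz": -0.04, "ax": 0, "ay": 0, "az": 0, "gripper": 0.55}]}}

```text
time_s: 28.02
tcp_pos: [0.4359, -0.148, 0.1445]
tcp_rot: [-3.134, 0.13, 0.01]
ft_force: [0.1, -0.3, 0.3]
gripper_width: 0.552
```

```bash
python3 - <<'E'
from h import *
st();go(np.array([.4846,.081,.14]),5,n=6);snap('side','s12');snap('wrist','w12')
E
```

```text
t 28.02 p [ 0.4359 -0.148   0.1445] R [-3.134  0.13   0.01 ] F [ 0.1 -0.3  0.3] g 0.552
yaw now -4.8 rows 6 turn/row [-0.001  0.001 -0.028]
[0.0049, -0.0387, 0.0009]
[0.006, -0.0386, 0.0009]
[0.0071, -0.0384, 0.0008]
[0.0082, -0.0382, 0.0008]
[0.0093, -0.0379, 0.0008]
[0.0103, -0.0376, 0.0008]
```

Emit:
{"name": "step_arm", "arguments": {"plan": [{"tx": 0.005, "ty": -0.0385, "tz": 0.001, "ax": 0, "ay": 0, "az": -0.028, "gripper": 0.55}, {"tx": 0.006, "ty": -0.0385, "tz": 0.001, "ax": 0, "ay": 0, "az": -0.028, "gripper": 0.55}, {"tx": 0.007, "ty": -0.0385, "tz": 0.001, "ax": 0, "ay": 0, "az": -0.028, "gripper": 0.55}, {"tx": 0.008, "ty": -0.038, "tz": 0.001, "ax": 0, "ay": 0, "az": -0.028, "gripper": 0.55}, {"tx": 0.009, "ty": -0.038, "tz": 0.001, "ax": 0, "ay": 0, "az": -0.028, "gripper": 0.55}, {"tx": 0.009, "ty": -0.034, "tz": 0.001, "ax": 0, "ay": 0, "az": -0.025, "gripper": 0.55}, {"tx": 0, "ty": 0, "tz": 0, "ax": 0, "ay": 0, "az": 0, "gripper": 0.55}, {"tx": 0, "ty": 0, "tz": 0, "ax": 0, "ay": 0, "az": 0, "gripper": 0.55}]}}

```text
time_s: 29.12
tcp_pos: [0.4862, 0.0811, 0.1383]
tcp_rot: [-3.137, -0.128, -0.0]
ft_force: [-0.2, -0.8, -0.0]
gripper_width: 0.552
```

```bash
python3 - <<'E'
from h import *
st();go(np.array([.4846,.081,.085]),5,n=3)
E
```

```text
t 29.12 p [0.4862 0.0811 0.1383] R [-3.137 -0.128 -0.   ] F [-0.2 -0.8 -0. ] g 0.552
yaw now 4.7 rows 3 turn/row [-0.001 -0.    -0.002]
[-0.0005, 0.0, 0.0178]
[-0.0005, 0.0, 0.0178]
[-0.0005, -0.0, 0.0178]
```

Descend; the last descent drifted by about -5 mm in y, so I lead slightly.

Emit:
{"name": "step_arm", "arguments": {"plan": [{"tx": -0.0005, "ty": -0.001, "tz": 0.018, "ax": 0, "ay": 0, "az": -0.002, "gripper": 0.55}, {"tx": -0.0005, "ty": -0.002, "tz": 0.018, "ax": 0, "ay": 0, "az": -0.002, "gripper": 0.55}, {"tx": -0.0005, "ty": -0.001, "tz": 0.015, "ax": 0, "ay": 0, "az": -0.002, "gripper": 0.55}, {"tx": 0, "ty": 0, "tz": 0, "ax": 0, "ay": 0, "az": 0, "gripper": 0.55}]}}

```text
time_s: 29.62
tcp_pos: [0.4835, 0.0795, 0.0856]
tcp_rot: [3.138, 0.125, -0.001]
ft_force: [-1.1, 0.4, 0.2]
gripper_width: 0.546
```

```bash
python3 - <<'E'
from h import *
st();go(np.array([.4846,.081,.0405]),5,n=3)
E
```

```text
t 29.62 p [0.4835 0.0795 0.0856] R [ 3.138e+00  1.250e-01 -1.000e-03] F [-1.1  0.4  0.2] g 0.546
yaw now 4.6 rows 3 turn/row [ 0.     0.    -0.002]
[0.0004, -0.0005, 0.015]
[0.0004, -0.0005, 0.015]
[0.0004, -0.0005, 0.015]
```

Emit:
{"name": "step_arm", "arguments": {"plan": [{"tx": 0.0005, "ty": -0.001, "tz": 0.015, "ax": 0, "ay": 0, "az": -0.003, "gripper": 0.55}, {"tx": 0.0005, "ty": -0.001, "tz": 0.015, "ax": 0, "ay": 0, "az": -0.003, "gripper": 0.55}, {"tx": 0, "ty": -0.001, "tz": 0.015, "ax": 0, "ay": 0, "az": 0, "gripper": 0.55}, {"tx": 0, "ty": 0, "tz": 0, "ax": 0, "ay": 0, "az": 0, "gripper": 0.55}, {"tx": 0, "ty": 0, "tz": 0, "ax": 0, "ay": 0, "az": 0, "gripper": 0.1}, {"tx": 0, "ty": 0, "tz": 0, "ax": 0, "ay": 0, "az": 0, "gripper": 0.1}, {"tx": 0, "ty": 0, "tz": 0, "ax": 0, "ay": 0, "az": 0, "gripper": 0.1}, {"tx": 0, "ty": 0, "tz": 0, "ax": 0, "ay": 0, "az": 0, "gripper": 0.1}]}}

```text
time_s: 30.62
tcp_pos: [0.4859, 0.0777, 0.0439]
tcp_rot: [3.138, 0.122, 0.006]
ft_force: [0.4, -0.1, 0.5]
gripper_width: 0.27
```

Emit:
{"name": "step_arm", "arguments": {"plan": [{"tx": 0, "ty": 0, "tz": -0.03, "ax": 0, "ay": 0, "az": 0, "gripper": 0.1}, {"tx": 0, "ty": 0, "tz": -0.05, "ax": 0, "ay": 0, "az": 0, "gripper": 0.1}, {"tx": 0, "ty": 0, "tz": -0.03, "ax": 0, "ay": 0, "az": 0, "gripper": 0.1}, {"tx": 0, "ty": 0, "tz": 0, "ax": 0, "ay": 0, "az": 0, "gripper": 0.1}]}}

```text
time_s: 31.12
tcp_pos: [0.4851, 0.0781, 0.1568]
tcp_rot: [3.137, 0.123, 0.003]
ft_force: [0.3, 0.3, -0.8]
gripper_width: 0.268
```

```bash
python3 - <<'E'
from h import *
st();go(np.array([.439,-.115,.14]),-4.5,n=5)
E
```

```text
t 31.12 p [0.4851 0.0781 0.1568] R [3.137e+00 1.230e-01 3.000e-03] F [ 0.3  0.3 -0.8] g 0.268
yaw now 4.5 rows 5 turn/row [ 0.    -0.     0.031]
[-0.0122, 0.0378, 0.0034]
[-0.011, 0.0381, 0.0034]
[-0.0098, 0.0385, 0.0034]
[-0.0086, 0.0388, 0.0034]
[-0.0074, 0.039, 0.0034]
```

Emit:
{"name": "step_arm", "arguments": {"plan": [{"tx": -0.012, "ty": 0.038, "tz": 0.003, "ax": 0, "ay": 0, "az": 0.031, "gripper": 0.1}, {"tx": -0.011, "ty": 0.038, "tz": 0.003, "ax": 0, "ay": 0, "az": 0.031, "gripper": 0.1}, {"tx": -0.01, "ty": 0.0385, "tz": 0.003, "ax": 0, "ay": 0, "az": 0.031, "gripper": 0.1}, {"tx": -0.0085, "ty": 0.039, "tz": 0.003, "ax": 0, "ay": 0, "az": 0.031, "gripper": 0.1}, {"tx": -0.006, "ty": 0.034, "tz": 0.003, "ax": 0, "ay": 0, "az": 0.028, "gripper": 0.1}, {"tx": 0, "ty": 0, "tz": 0, "ax": 0, "ay": 0, "az": 0, "gripper": 0.1}, {"tx": 0, "ty": 0, "tz": 0, "ax": 0, "ay": 0, "az": 0, "gripper": 0.1}]}}

```text
time_s: 32.0
tcp_pos: [0.4379, -0.1146, 0.1366]
tcp_rot: [-3.139, 0.12, 0.004]
ft_force: [0.0, 0.2, -0.6]
gripper_width: 0.269
```

```bash
python3 - <<'E'
from h import *
st();go(np.array([.439,-.115,.09]),-4.5,n=3)
E
```

```text
t 32.0 p [ 0.4379 -0.1146  0.1366] R [-3.139  0.12   0.004] F [ 0.   0.2 -0.6] g 0.269
yaw now -4.4 rows 3 turn/row [0.    0.001 0.001]
[0.0004, 0.0001, 0.0155]
[0.0004, 0.0001, 0.0155]
[0.0004, 0.0001, 0.0155]
```

Emit:
{"name": "step_arm", "arguments": {"plan": [{"tx": 0, "ty": 0, "tz": 0.0155, "ax": 0, "ay": 0, "az": 0, "gripper": 0.1}, {"tx": 0, "ty": 0, "tz": 0.0155, "ax": 0, "ay": 0, "az": 0, "gripper": 0.1}, {"tx": 0, "ty": 0, "tz": 0.0155, "ax": 0, "ay": 0, "az": 0, "gripper": 0.1}, {"tx": 0, "ty": 0, "tz": 0, "ax": 0, "ay": 0, "az": 0, "gripper": 0.1}, {"tx": 0, "ty": 0, "tz": 0, "ax": 0, "ay": 0, "az": 0, "gripper": 0.1}]}}

```text
time_s: 32.62
tcp_pos: [0.4397, -0.1091, 0.0885]
tcp_rot: [-3.138, 0.105, 0.003]
ft_force: [-0.7, -1.0, -0.5]
gripper_width: 0.27
```

Correct y by about -6 mm and lower to 0.0785.

Emit:
{"name": "step_arm", "arguments": {"plan": [{"tx": -0.001, "ty": 0.005, "tz": 0, "ax": 0, "ay": 0, "az": 0.01, "gripper": 0.1}, {"tx": 0, "ty": 0.001, "tz": 0.004, "ax": 0, "ay": 0, "az": 0.005, "gripper": 0.1}, {"tx": 0, "ty": 0, "tz": 0.003, "ax": 0, "ay": 0, "az": 0, "gripper": 0.1}, {"tx": 0, "ty": 0, "tz": 0, "ax": 0, "ay": 0, "az": 0, "gripper": 0.1}, {"tx": 0, "ty": 0, "tz": 0, "ax": 0, "ay": 0, "az": 0, "gripper": 0.1}]}}

```text
time_s: 33.25
tcp_pos: [0.4387, -0.1156, 0.0822]
tcp_rot: [-3.137, 0.131, -0.001]
ft_force: [-0.1, -0.4, -1.3]
gripper_width: 0.275
```

Emit:
{"name": "step_arm", "arguments": {"plan": [{"tx": 0, "ty": 0, "tz": 0.003, "ax": 0, "ay": 0, "az": 0, "gripper": 0.1}, {"tx": 0, "ty": 0, "tz": 0.001, "ax": 0, "ay": 0, "az": 0, "gripper": 0.1}, {"tx": 0, "ty": 0, "tz": 0, "ax": 0, "ay": 0, "az": 0, "gripper": 0.1}]}}

```text
time_s: 33.62
tcp_pos: [0.4387, -0.1155, 0.0779]
tcp_rot: [-3.137, 0.131, -0.001]
ft_force: [0.5, -0.5, -0.9]
gripper_width: 0.272
```

Emit:
{"name": "step_arm", "arguments": {"plan": [{"tx": 0, "ty": 0, "tz": 0, "ax": 0, "ay": 0, "az": 0, "gripper": 0.55}, {"tx": 0, "ty": 0, "tz": 0, "ax": 0, "ay": 0, "az": 0, "gripper": 0.55}, {"tx": 0, "ty": 0, "tz": 0, "ax": 0, "ay": 0, "az": 0, "gripper": 0.55}, {"tx": 0, "ty": 0, "tz": -0.03, "ax": 0, "ay": 0, "az": 0, "gripper": 0.55}, {"tx": 0, "ty": 0, "tz": -0.05, "ax": 0, "ay": 0, "az": 0, "gripper": 0.55}, {"tx": 0.01, "ty": 0.03, "tz": -0.05, "ax": 0, "ay": 0, "az": 0, "gripper": 0.55}, {"tx": 0.025, "ty": 0.04, "tz": -0.04, "ax": 0, "ay": 0, "az": 0, "gripper": 0.55}, {"tx": 0.03, "ty": 0.04, "tz": -0.01, "ax": 0, "ay": 0, "az": 0, "gripper": 0.55}, {"tx": 0, "ty": 0, "tz": 0, "ax": 0, "ay": 0, "az": 0, "gripper": 0.55}]}}

```text
time_s: 34.75
tcp_pos: [0.4957, -0.2336, 0.2641]
tcp_rot: [-3.138, 0.127, 0.001]
ft_force: [-1.2, 2.0, -0.5]
gripper_width: 0.55
```

```bash
python3 - <<'E'
from h import *
s=st(); snap('wrist','w13'); snap('side','s13'); snap('scene','c13')
blocks('w13',z=.074,c=(.436,-.146),r=.07,lo=140)
a=load('w13')[0]; b=load('s13')[0][140:260,210:360]; d=load('c13')[0][140:260,200:320]
b=cv2.resize(b,(288,230),interpolation=cv2.INTER_CUBIC); d=cv2.resize(d,(288,288),interpolation=cv2.INTER_CUBIC)
r=np.vstack([b,d]); cv2.imwrite('pics/m13.png',np.hstack([cv2.copyMakeBorder(a,0,r.shape[0]-384,0,0,0),r]))
E
```

```text
t 34.75 p [ 0.4957 -0.2336  0.2641] R [-3.138e+00  1.270e-01  1.000e-03] F [-1.2  2.  -0.5] g 0.55
```

View pics/m13.png

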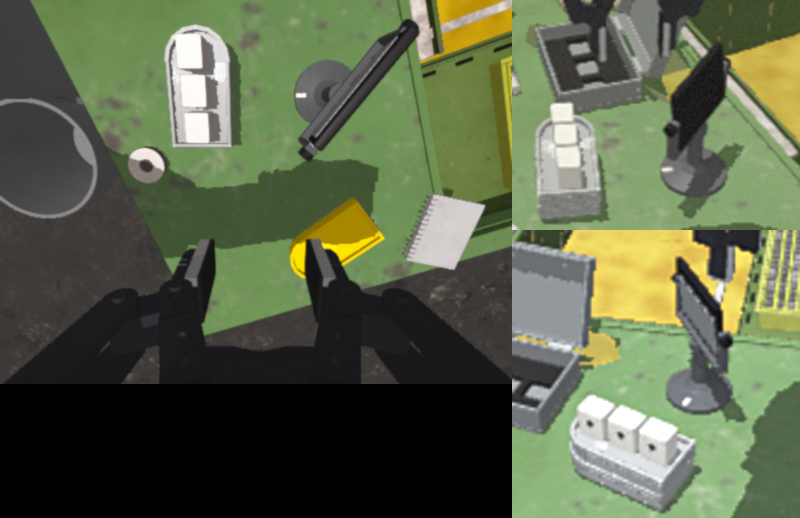

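All three blocks stand in the top tray. The mirror is next: its plate spans (308,152) to (415,25), with the foot centre near (325,92) and the mark at (300,95). I take an enlarged crop.

```bash
python3 - <<'E'
from h import *
a=cv2.resize(load('w13')[0][10:170,280:440],None,fx=3,fy=3,interpolation=cv2.INTER_CUBIC); b=cv2.resize(load('s13')[0][155:245,285:355],(310,399),interpolation=cv2.INTER_CUBIC)
cv2.imwrite('pics/m14.png',np.hstack([a,cv2.copyMakeBorder(b,0,480-399,0,0,0)]))
E
```

```text
(no output)
```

View pics/m14.png

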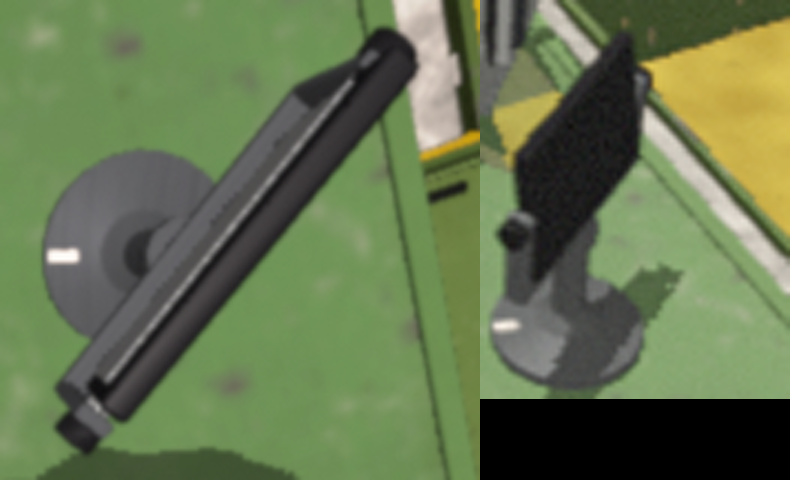

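In the crop the dark strip from (117,405) to (390,50) is the plate's top edge. The strip to its left is the front face, and the knobs are at both ends. The mirror is swivelled well off square. Now I triangulate the edge with the side view.

```bash
python3 - <<'E'
from h import *
_,c=load('w13');_,d=load('s13');_,w1=load('w1')
W=lambda x,y:(280+x/3,10+y/3); S=lambda x,y:(285+(x-480)/4.43,155+y/4.43)
A,e=tri((c,W(130,420)),(d,S(518,155)));B,f=tri((c,W(410,62)),(d,S(628,33)))
print("back top edge",(A*1e3).round(1),np.round(e,4),(B*1e3).round(1),np.round(f,4)); v=B-A; print("len",np.linalg.norm(v),"az",np.degrees(np.arctan2(v[1],v[0])))
for z in(.14,.15,.154): 
  a=onz(c,W(117,405),z);b=onz(c,W(388,57),z); print(z,"mid",((a+b)/2*1e3).round(1),"len",np.linalg.norm(b-a).round(4),"az",np.degrees(np.arctan2(*(b-a)[1::-1])).round(1))
# foot: ellipse by visible left arc; mark
m=onz(c,W(64,257),.008);
pts=np.array([onz(c,W(*p),.006)[:2] for p in((42,255),(60,200),(90,168),(140,150),(190,165),(58,310),(88,337))])
Q=np.c_[2*pts,np.ones(len(pts))];s=np.linalg.lstsq(Q,(pts**2).sum(1),rcond=None)[0];print("foot c",(s[:2]*1e3).round(1),"r",np.sqrt(s[2]+s[0]**2+s[1]**2)*1e3,"mark",(m*1e3).round(1))
dm=m[:2]-s[:2];print("foot yaw",np.degrees(np.arctan2(-dm[1],-dm[0])))
E
```

```text
back top edge [ 544.  -198.9  155.2] [0.0025 0.0025] [ 611.1 -123.1  153.2] [0. 0.]
len 0.10125393650946397 az 48.47336254976122
0.14 mid [ 579.1 -158.9  140. ] len 0.1022 az 49.8
0.15 mid [ 575.9 -158.6  150. ] len 0.098 az 49.8
0.154 mid [ 574.7 -158.5  154. ] len 0.0963 az 49.8
foot c [ 579.4 -163. ] r 37.06067031261611 mark [ 550.6 -162.2    8. ]
foot yaw -1.6458244772538557
```

```bash
cat >> h.py <<'E'
PIV=np.array([.580,-.1625,.118])
def mpose(yaw,tilt,d):
    y=np.radians(yaw); T=np.array([[np.cos(y),np.sin(y),0],[np.sin(y),-np.cos(y),0],[0,0,-1.]])
    M=T@R.from_rotvec([0,tilt,0]).as_matrix(); return PIV-d*M[:,2],M
def gom(yaw,tilt,d,n):
    "rows to the mirror pose (yaw deg of plate normal, tilt rad, d from pivot), turning about the pivot"
    s=manip.sense(); M=R.from_rotvec(s["tcp_rot"]).as_matrix(); p=np.array(s["tcp_pos"])
    b=M.T@(PIV-p); print("pivot in tool",b.round(4))
    a0=np.degrees(np.arctan2(M[1,0],M[0,0])); t0=np.arcsin(-M[2,0]); r0=np.arcsin(M[2,1]); print("yaw %.1f tilt %.3f roll %.3f"%(a0,t0,r0))
    P1,M1=mpose(yaw,tilt,d); w=R.from_matrix(M.T@M1).as_rotvec(); d0=np.linalg.norm(b); 
    b1=np.array([0,0,d]); Mi=M; pi=p
    for i in range(n):
        f=(i+1)/n; Mn=M@R.from_rotvec(w*f).as_matrix(); pn=PIV-Mn@(b+(b1-b)*f)
        print(np.round(Mi.T@(pn-pi),4).tolist(),np.round(R.from_matrix(Mi.T@Mn).as_rotvec(),3).tolist()); Mi,pi=Mn,pn
E
python3 - <<'E'
from h import *
for f in('w13','w6','w10'):
    im,c=load(f); q=proj(c,[.552,-.162,.008]).astype(int); x0,y0=q-16; r=im[max(0,y0):y0+32,x0:x0+32]; g=r.min(2)
    n,lab,stt,cen=cv2.connectedComponentsWithStats((g>130).astype(np.uint8))
    for k in range(1,n):
        if stt[k,4]>=6:
            ys,xs=np.nonzero(lab==k); P=np.array([onz(c,(x0+x,max(0,y0)+y),.008)[:2] for x,y in zip(xs,ys)]); m=P.mean(0); u=np.linalg.svd(P-m)[2][0]; print(f,stt[k,4],(m*1e3).round(1),"axis",np.degrees(np.arctan2(u[1],u[0])).round(1))
gom(-40.7,.19,.12,6)
E
```

```text
w13 64 [ 549.8 -161. ] axis -3.2
w6 12 [ 549.5 -161.4] axis -4.0
w10 39 [ 549.9 -163. ] axis -4.5
pivot in tool [ 0.0817 -0.0727  0.1447]
yaw -4.3 tilt 0.004 roll -0.003
[0.0033, -0.0213, 0.0058] [-0.01, 0.031, 0.106]
[0.0046, -0.0197, 0.0055] [-0.01, 0.031, 0.106]
[0.0059, -0.0182, 0.0052] [-0.01, 0.031, 0.106]
[0.0073, -0.0166, 0.0048] [-0.01, 0.031, 0.106]
[0.0086, -0.0151, 0.0045] [-0.01, 0.031, 0.106]
[0.0099, -0.0135, 0.0042] [-0.01, 0.031, 0.106]
```

The foot mark's axis points at about -4° in three views, which agrees with the tray's -4.5°. The plate normal is now at -40.7°, with tilt near +0.19. I approach above the top edge.

Emit:
{"name": "step_arm", "arguments": {"plan": [{"tx": 0.0035, "ty": -0.0215, "tz": 0.006, "ax": -0.01, "ay": 0.031, "az": 0.106, "gripper": 0.45}, {"tx": 0.0045, "ty": -0.0195, "tz": 0.0055, "ax": -0.01, "ay": 0.031, "az": 0.106, "gripper": 0.45}, {"tx": 0.006, "ty": -0.018, "tz": 0.005, "ax": -0.01, "ay": 0.031, "az": 0.106, "gripper": 0.45}, {"tx": 0.0075, "ty": -0.0165, "tz": 0.005, "ax": -0.01, "ay": 0.031, "az": 0.106, "gripper": 0.45}, {"tx": 0.0085, "ty": -0.015, "tz": 0.0045, "ax": -0.01, "ay": 0.031, "az": 0.106, "gripper": 0.45}, {"tx": 0.009, "ty": -0.0125, "tz": 0.004, "ax": -0.01, "ay": 0.03, "az": 0.1, "gripper": 0.45}, {"tx": 0, "ty": 0, "tz": 0, "ax": 0, "ay": 0, "az": 0, "gripper": 0.45}, {"tx": 0, "ty": 0, "tz": 0, "ax": 0, "ay": 0, "az": 0, "gripper": 0.45}]}}

```text
time_s: 35.9
tcp_pos: [0.5553, -0.1356, 0.2302]
tcp_rot: [2.875, -1.065, 0.256]
ft_force: [-0.2, 0.0, -0.0]
gripper_width: 0.447
```

```bash
python3 - <<'E'
from h import *
st(); gom(-40.7,.19,.10,2); snap('wrist','w15'); cv2.imwrite('pics/w15v.png',load('w15')[0])
E
```

```text
t 35.9 p [ 0.5553 -0.1356  0.2302] R [ 2.875 -1.065  0.256] F [-0.2  0.  -0. ] g 0.447
pivot in tool [0.0158 0.004  0.1169]
yaw -40.6 tilt -0.178 roll 0.003
[0.0073, 0.0021, 0.0085] [0.001, 0.006, 0.0]
[0.0073, 0.0021, 0.0084] [0.001, 0.006, 0.0]
```

View pics/w15v.png

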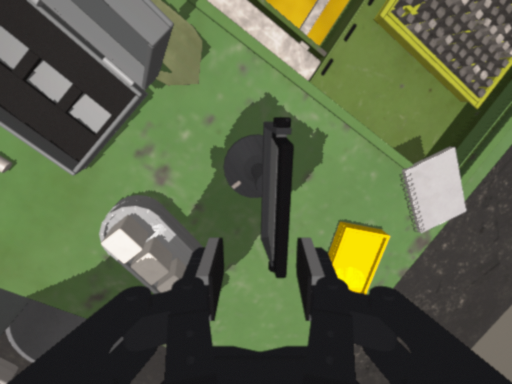

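The fingers lie parallel to the plate, which spans (283,120) to (279,272), but sit about 15 mm to its front. I check its heading from this closer view.

```bash
python3 - <<'E'
from h import *
im,c=load('w15'); g=im.max(2).astype(int)
for r in (150,170,190,210,230,250):
    xs=[x for x in range(255,305) if g[r,x]<75]; k=[x for x in range(255,305)]; print(r,''.join('%4d'%g[r,x] for x in range(256,300,2)))
E
```

```text
150   59  59  57  51  53  56  56  61  73  74  79  48  17  19  21  22  21  22  23  73  85  86
170   45  45  45  46  56  56  57  68  75  75  87  26  19  24  22  22  23  21  54  83  85  85
190   53  54  56  50  56  54  59  71  75  80  59  18  20  23  23  21  22  32  98 110 127 147
210   84  83  79  55  57  56  62  74  75  81  33  19  20  21  22  22  23 104 146 145 146 147
230   86  85  73  54  55  55  69  74  77  62  20  19  21  22  22  22  62 136 141 143 144 144
250  144 148 150 149 130  56  46  56  77  48  20  19  23  22  20  23 120 140 138 143 100  25
```

```bash
python3 - <<'E'
from h import *
_,c=load('w15')
a=onz(c,(286,150),.154);b=onz(c,(280.8,250),.154); v=a-b; print("az",np.degrees(np.arctan2(v[1],v[0])))
s=manip.sense();M=R.from_rotvec(s["tcp_rot"]).as_matrix();P=np.array(s["tcp_pos"])
n=np.array([v[1],-v[0],0])/np.linalg.norm(v); 
print("top edge offset from pivot along back normal, mm", n@((a-PIV))*1e3, "in tool", (M.T@(a-P)).round(4),(M.T@(b-P)).round(4))
gom(-41.5,.19,.10,2)
E
```

```text
az 47.944976712841
top edge offset from pivot along back normal, mm -5.895896051867341 in tool [ 0.0173 -0.0438  0.0805] [0.0156 0.0306 0.0804]
pivot in tool [0.0156 0.0039 0.1169]
yaw -40.7 tilt -0.179 roll 0.003
[0.0072, 0.0019, 0.0085] [0.0, 0.006, 0.007]
[0.0072, 0.002, 0.0084] [0.0, 0.006, 0.007]
```

Emit:
{"name": "step_arm", "arguments": {"plan": [{"tx": 0.0075, "ty": 0.002, "tz": 0.006, "ax": 0, "ay": 0, "az": 0.01, "gripper": 0.45}, {"tx": 0.0065, "ty": 0.0015, "tz": 0.006, "ax": 0, "ay": 0, "az": 0.006, "gripper": 0.45}, {"tx": 0, "ty": 0, "tz": 0, "ax": 0, "ay": 0, "az": 0, "gripper": 0.45}, {"tx": 0, "ty": 0, "tz": 0, "ax": 0, "ay": 0, "az": 0, "gripper": 0.45}]}}

```text
time_s: 36.45
tcp_pos: [0.5646, -0.1521, 0.2201]
tcp_rot: [2.866, -1.094, 0.255]
ft_force: [-0.1, -0.1, -0.6]
gripper_width: 0.45
```

```bash
python3 - <<'E'
from h import *
st(); gom(-41.7,.175,.044,4); im,c=snap('wrist','w16'); g=load('w16')[0].max(2).astype(int)
for r in (150,200,250): print(r,''.join('%4d'%g[r,x] for x in range(236,296,2)))
E
```

```text
t 36.45 p [ 0.5646 -0.1521  0.2201] R [ 2.866 -1.094  0.255] F [-0.1 -0.1 -0.6] g 0.45
pivot in tool [ 1.000e-04 -2.600e-03  1.038e-01]
yaw -41.8 tilt -0.178 roll 0.000
[0.0001, -0.0006, 0.0149] [0.0, -0.001, -0.0]
[0.0001, -0.0006, 0.0149] [0.0, -0.001, -0.0]
[0.0001, -0.0006, 0.0149] [0.0, -0.001, -0.0]
[0.0, -0.0006, 0.0149] [0.0, -0.001, -0.0]
150   60  59  59  58  52  56  55  56  74  60  19  21  23  23  22  21  26  50  68  83  83  84  84  83  84  84  84  83  84  84
200   81  82  82  82  77  53  54  56  68  66  22  21  22  21  22  21  44  81  82  82  83  83  83  84 121 144 146 146 146 145
250   82  82  83  83  83  83  69  45  51  71  24  20  22  21  23  22 103 141 140 137 136 138 139 138 138 143 146 147 145 142
```

Aligned: the top edge is centred at columns 261–262 and parallel to the pads. Descend along the tool.

Emit:
{"name": "step_arm", "arguments": {"plan": [{"tx": 0.0005, "ty": -0.0005, "tz": 0.015, "ax": 0, "ay": 0, "az": 0, "gripper": 0.45}, {"tx": 0, "ty": -0.0005, "tz": 0.015, "ax": 0, "ay": 0, "az": 0, "gripper": 0.45}, {"tx": 0, "ty": 0, "tz": 0.012, "ax": 0, "ay": 0, "az": 0, "gripper": 0.45}, {"tx": 0, "ty": 0, "tz": 0, "ax": 0, "ay": 0, "az": 0, "gripper": 0.45}]}}

```text
time_s: 37.0
tcp_pos: [0.5713, -0.1565, 0.1753]
tcp_rot: [2.866, -1.093, 0.253]
ft_force: [0.5, -0.1, 0.2]
gripper_width: 0.447
```

```bash
python3 - <<'E'
from h import *
st(); gom(-41.7,.175,.044,2)
E
```

```text
t 37.0 p [ 0.5713 -0.1565  0.1753] R [ 2.866 -1.093  0.253] F [ 0.5 -0.1  0.2] g 0.447
pivot in tool [ 0.0003 -0.0014  0.0582]
yaw -41.7 tilt -0.177 roll 0.001
[0.0002, -0.0007, 0.0071] [0.0, -0.001, -0.0]
[0.0002, -0.0007, 0.0071] [0.0, -0.001, -0.0]
```

Emit:
{"name": "step_arm", "arguments": {"plan": [{"tx": 0.0005, "ty": -0.0005, "tz": 0.007, "ax": 0, "ay": 0, "az": 0, "gripper": 0.45}, {"tx": 0, "ty": 0, "tz": 0.006, "ax": 0, "ay": 0, "az": 0, "gripper": 0.45}, {"tx": 0, "ty": 0, "tz": 0, "ax": 0, "ay": 0, "az": 0, "gripper": 0.25}, {"tx": 0, "ty": 0, "tz": 0, "ax": 0, "ay": 0, "az": 0, "gripper": 0}, {"tx": 0, "ty": 0, "tz": 0, "ax": 0, "ay": 0, "az": 0, "gripper": 0}, {"tx": 0, "ty": 0, "tz": 0, "ax": 0, "ay": 0, "az": 0, "gripper": 0}]}}

```text
time_s: 37.75
tcp_pos: [0.5741, -0.1578, 0.1623]
tcp_rot: [2.866, -1.093, 0.255]
ft_force: [1.0, 0.7, -3.3]
gripper_width: 0.086
```

```bash
python3 - <<'E'
from h import *
s=st(); M=R.from_rotvec(s["tcp_rot"]).as_matrix(); print(M[:,2].round(3)); d=(M.T@(PIV-np.array(s["tcp_pos"])))[2]; gom(-4.3,.178,d,10); gom(-4.3,.52,d,12)
E
```

```text
t 37.75 p [ 0.5741 -0.1578  0.1623] R [ 2.866 -1.093  0.255] F [ 1.   0.7 -3.3] g 0.086
[ 0.131 -0.118 -0.984]
pivot in tool [-0.0004 -0.0005  0.0449]
yaw -41.7 tilt -0.177 roll 0.000
[0.0, 0.0005, 0.0] [0.012, 0.0, -0.064]
[-0.0, 0.0005, 0.0] [0.012, 0.0, -0.064]
[-0.0, 0.0005, 0.0] [0.012, 0.0, -0.064]
[-0.0, 0.0005, 0.0] [0.012, 0.0, -0.064]
[-0.0, 0.0005, 0.0] [0.012, 0.0, -0.064]
[-0.0, 0.0005, 0.0] [0.012, 0.0, -0.064]
[-0.0, 0.0005, 0.0] [0.012, 0.0, -0.064]
[-0.0, 0.0005, 0.0] [0.012, 0.0, -0.064]
[-0.0, 0.0005, 0.0] [0.012, 0.0, -0.064]
[-0.0, 0.0005, 0.0] [0.012, 0.0, -0.064]
pivot in tool [-0.0004 -0.0005  0.0449]
yaw -41.7 tilt -0.177 roll 0.000
[-0.0012, 0.0008, 0.0] [0.019, 0.028, -0.051]
[-0.0012, 0.0008, 0.0] [0.019, 0.028, -0.051]
[-0.0012, 0.0008, 0.0] [0.019, 0.028, -0.051]
[-0.0012, 0.0008, 0.0] [0.019, 0.028, -0.051]
[-0.0012, 0.0008, 0.0] [0.019, 0.028, -0.051]
[-0.0012, 0.0008, 0.0] [0.019, 0.028, -0.051]
[-0.0012, 0.0008, 0.0] [0.019, 0.028, -0.051]
[-0.0012, 0.0008, 0.0] [0.019, 0.028, -0.051]
[-0.0012, 0.0008, 0.0] [0.019, 0.028, -0.051]
[-0.0012, 0.0008, 0.0] [0.019, 0.028, -0.051]
[-0.0012, 0.0008, 0.0] [0.019, 0.028, -0.051]
[-0.0012, 0.0008, 0.0] [0.019, 0.028, -0.051]
```

The plate is pinched, width 0.086. Turn the swivel in stages, watching the force.

Emit:
{"name": "step_arm", "arguments": {"plan": [{"tx": 0, "ty": 0.0005, "tz": 0, "ax": 0.012, "ay": 0, "az": -0.064, "gripper": 0}, {"tx": 0, "ty": 0.0005, "tz": 0, "ax": 0.012, "ay": 0, "az": -0.064, "gripper": 0}, {"tx": 0, "ty": 0.0005, "tz": 0, "ax": 0.012, "ay": 0, "az": -0.064, "gripper": 0}, {"tx": 0, "ty": 0.0005, "tz": 0, "ax": 0.012, "ay": 0, "az": -0.064, "gripper": 0}]}}

```text
time_s: 38.25
tcp_pos: [0.5732, -0.1596, 0.1623]
tcp_rot: [3.009, -0.707, 0.269]
ft_force: [1.4, 0.4, -3.5]
gripper_width: 0.085
```

```bash
python3 - <<'E'
from h import *
s=st(); gom(-4.3,.178,.045,6)
E
```

```text
t 38.25 p [ 0.5732 -0.1596  0.1623] R [ 3.009 -0.707  0.269] F [ 1.4  0.4 -3.5] g 0.085
pivot in tool [-0.0005 -0.0003  0.0449]
yaw -26.5 tilt -0.178 roll -0.002
[-0.0001, 0.0004, -0.0] [0.011, -0.0, -0.063]
[-0.0001, 0.0004, -0.0] [0.011, -0.0, -0.063]
[-0.0001, 0.0004, -0.0] [0.011, -0.0, -0.063]
[-0.0001, 0.0004, -0.0] [0.011, -0.0, -0.063]
[-0.0001, 0.0004, -0.0] [0.011, -0.0, -0.063]
[-0.0001, 0.0004, -0.0] [0.011, -0.0, -0.063]
```

Works with low force. Finish the swivel.

Emit:
{"name": "step_arm", "arguments": {"plan": [{"tx": 0, "ty": 0.0005, "tz": 0, "ax": 0.011, "ay": 0, "az": -0.063, "gripper": 0}, {"tx": 0, "ty": 0.0005, "tz": 0, "ax": 0.011, "ay": 0, "az": -0.063, "gripper": 0}, {"tx": 0, "ty": 0.0005, "tz": 0, "ax": 0.011, "ay": 0, "az": -0.063, "gripper": 0}, {"tx": 0, "ty": 0.0005, "tz": 0, "ax": 0.011, "ay": 0, "az": -0.063, "gripper": 0}, {"tx": 0, "ty": 0, "tz": 0, "ax": 0.011, "ay": 0, "az": -0.063, "gripper": 0}, {"tx": 0, "ty": 0, "tz": 0, "ax": 0.009, "ay": 0, "az": -0.05, "gripper": 0}, {"tx": 0, "ty": 0, "tz": 0, "ax": 0, "ay": 0, "az": 0, "gripper": 0}]}}

```text
time_s: 39.12
tcp_pos: [0.5727, -0.1624, 0.1622]
tcp_rot: [3.12, -0.127, 0.281]
ft_force: [0.5, 1.2, -2.4]
gripper_width: 0.09
```

```bash
python3 - <<'E'
from h import *
s=st(); gom(-4.3,.53,.045,8)
E
```

```text
t 39.12 p [ 0.5727 -0.1624  0.1622] R [ 3.12  -0.127  0.281] F [ 0.5  1.2 -2.4] g 0.09
pivot in tool [-0.0007 -0.0004  0.0448]
yaw -4.7 tilt -0.179 roll -0.001
[-0.0021, -0.0, -0.0] [0.0, 0.044, -0.001]
[-0.0021, -0.0, -0.0] [0.0, 0.044, -0.001]
[-0.0021, -0.0, 0.0] [0.0, 0.044, -0.001]
[-0.0021, -0.0, 0.0] [0.0, 0.044, -0.001]
[-0.0021, -0.0, 0.0] [0.0, 0.044, -0.001]
[-0.0021, -0.0, 0.0] [0.0, 0.044, -0.001]
[-0.0021, -0.0, 0.0] [0.0, 0.044, -0.001]
[-0.0021, -0.0, 0.0] [0.0, 0.044, -0.001]
```

Now tilt forward about the pivot, half first.

Emit:
{"name": "step_arm", "arguments": {"plan": [{"tx": -0.002, "ty": 0, "tz": 0, "ax": 0, "ay": 0.044, "az": 0, "gripper": 0}, {"tx": -0.002, "ty": 0, "tz": 0, "ax": 0, "ay": 0.044, "az": 0, "gripper": 0}, {"tx": -0.002, "ty": 0, "tz": 0, "ax": 0, "ay": 0.044, "az": 0, "gripper": 0}, {"tx": -0.002, "ty": 0, "tz": 0, "ax": 0, "ay": 0.04, "az": 0, "gripper": 0}]}}

```text
time_s: 39.62
tcp_pos: [0.5649, -0.1614, 0.1603]
tcp_rot: [3.077, -0.132, 0.551]
ft_force: [9.9, -11.1, -13.1]
gripper_width: 0.088
```

```bash
python3 - <<'E'
from h import *
s=st(); gom(-4.3,.53,.045,4)
E
```

```text
t 39.62 p [ 0.5649 -0.1614  0.1603] R [ 3.077 -0.132  0.551] F [  9.9 -11.1 -13.1] g 0.088
pivot in tool [-0.0005 -0.0001  0.0449]
yaw -4.9 tilt -0.354 roll -0.002
[-0.0021, 0.0, 0.0] [0.001, 0.044, -0.003]
[-0.0021, 0.0, 0.0] [0.001, 0.044, -0.003]
[-0.0021, 0.0, 0.0] [0.001, 0.044, -0.003]
[-0.0021, 0.0, 0.0] [0.001, 0.044, -0.003]
```

Emit:
{"name": "step_arm", "arguments": {"plan": [{"tx": -0.002, "ty": 0, "tz": 0.0005, "ax": 0, "ay": 0.044, "az": -0.002, "gripper": 0}, {"tx": -0.002, "ty": 0, "tz": 0.0005, "ax": 0, "ay": 0.044, "az": -0.002, "gripper": 0}, {"tx": -0.002, "ty": 0, "tz": 0, "ax": 0, "ay": 0.044, "az": -0.002, "gripper": 0}, {"tx": -0.0015, "ty": 0, "tz": 0, "ax": 0, "ay": 0.036, "az": 0, "gripper": 0}, {"tx": 0, "ty": 0, "tz": 0, "ax": 0, "ay": 0, "az": 0, "gripper": 0}]}}

```text
time_s: 40.25
tcp_pos: [0.5608, -0.1611, 0.1586]
tcp_rot: [3.036, -0.125, 0.695]
ft_force: [1.7, -0.2, -7.8]
gripper_width: 0.086
```

```bash
python3 - <<'E'
from h import *
s=st(); gom(-4.3,.53,.10,4)
E
```

```text
t 40.25 p [ 0.5608 -0.1611  0.1586] R [ 3.036 -0.125  0.695] F [ 1.7 -0.2 -7.8] g 0.086
pivot in tool [-0.0004 -0.0005  0.045 ]
yaw -4.6 tilt -0.450 roll 0.006
[-0.0013, 0.0, -0.0138] [0.002, 0.02, -0.001]
[-0.0015, 0.0, -0.0137] [0.002, 0.02, -0.001]
[-0.0018, 0.0001, -0.0137] [0.002, 0.02, -0.001]
[-0.0021, 0.0001, -0.0137] [0.002, 0.02, -0.001]
```

Emit:
{"name": "step_arm", "arguments": {"plan": [{"tx": -0.002, "ty": 0, "tz": 0.0005, "ax": 0, "ay": 0.045, "az": 0, "gripper": 0}, {"tx": -0.002, "ty": 0, "tz": 0.0005, "ax": 0, "ay": 0.045, "az": 0, "gripper": 0}, {"tx": 0, "ty": 0, "tz": 0, "ax": 0, "ay": 0, "az": 0, "gripper": 0}]}}

```text
time_s: 40.62
tcp_pos: [0.5572, -0.1608, 0.1566]
tcp_rot: [2.997, -0.126, 0.83]
ft_force: [-0.3, 0.8, -2.1]
gripper_width: 0.086
```

```bash
python3 - <<'E'
from h import *
s=st(); print(np.round(s['q'],3)); gom(-4.3,.53,.10,4)
E
```

```text
t 40.62 p [ 0.5572 -0.1608  0.1566] R [ 2.997 -0.126  0.83 ] F [-0.3  0.8 -2.1] g 0.086
[ 0.763  0.623 -0.781  2.353  2.173  0.449 -1.992]
pivot in tool [-0.0003 -0.0005  0.0449]
yaw -4.7 tilt -0.541 roll 0.006
[0.0001, 0.0, -0.0138] [0.003, -0.003, -0.002]
[0.0001, 0.0001, -0.0138] [0.003, -0.003, -0.002]
[0.0002, 0.0001, -0.0138] [0.003, -0.003, -0.002]
[0.0002, 0.0001, -0.0138] [0.003, -0.003, -0.002]
```

The tool's tilt reads 0.541 and its yaw -4.7°, with the force nearly nil. Release and back out along the tool axis.

Emit:
{"name": "step_arm", "arguments": {"plan": [{"tx": 0, "ty": 0, "tz": 0, "ax": 0, "ay": 0, "az": 0, "gripper": 0.4}, {"tx": 0, "ty": 0, "tz": 0, "ax": 0, "ay": 0, "az": 0, "gripper": 0.4}, {"tx": 0, "ty": 0, "tz": 0, "ax": 0, "ay": 0, "az": 0, "gripper": 0.4}, {"tx": 0, "ty": 0, "tz": -0.015, "ax": 0, "ay": 0, "az": 0, "gripper": 0.4}, {"tx": 0, "ty": 0, "tz": -0.025, "ax": 0, "ay": 0, "az": 0, "gripper": 0.4}, {"tx": 0, "ty": 0, "tz": -0.03, "ax": 0, "ay": 0, "az": 0, "gripper": 0.4}, {"tx": 0, "ty": 0, "tz": -0.03, "ax": 0, "ay": 0, "az": 0, "gripper": 0.4}, {"tx": 0.01, "ty": 0.03, "tz": -0.04, "ax": 0, "ay": -0.13, "az": 0, "gripper": 0.4}, {"tx": 0.02, "ty": 0.04, "tz": -0.04, "ax": 0, "ay": -0.13, "az": 0, "gripper": 0.4}, {"tx": 0.02, "ty": 0.04, "tz": -0.02, "ax": 0, "ay": -0.13, "az": 0, "gripper": 0.4}, {"tx": 0.02, "ty": 0.04, "tz": 0, "ax": 0, "ay": -0.12, "az": 0, "gripper": 0.4}, {"tx": 0, "ty": 0, "tz": 0, "ax": 0, "ay": 0, "az": 0, "gripper": 0.4}]}}

```text
time_s: 42.12
tcp_pos: [0.5144, -0.2423, 0.2741]
tcp_rot: [2.903, -0.192, 0.595]
ft_force: [-0.8, -0.4, -0.3]
gripper_width: 0.401
```

```bash
python3 - <<'E'
from h import *
s=st(); snap('wrist','w17'); snap('side','s17'); snap('scene','c17')
a=load('w17')[0]; b=load('s17')[0][110:290,190:370]; d=load('c17')[0][120:300,150:330]
r=np.vstack([cv2.resize(x,(280,280),interpolation=cv2.INTER_CUBIC) for x in(b,d)]); cv2.imwrite('pics/m17.png',np.hstack([cv2.copyMakeBorder(a,0,560-384,0,0,0),r]))
E
```

```text
t 42.12 p [ 0.5144 -0.2423  0.2741] R [ 2.903 -0.192  0.595] F [-0.8 -0.4 -0.3] g 0.401
```

View pics/m17.png

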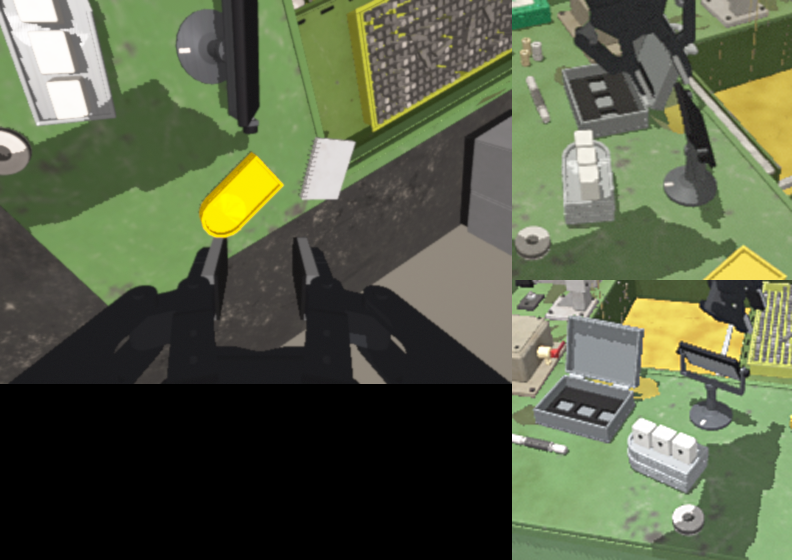

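Everything looks right: lid open, tray nested with three blocks, mirror square and leaning forward. I measure the mirror once more from straight above.

```bash
python3 - <<'E'
from h import *
go(np.array([.56,-.242,.29]),-4.5,n=4)
E
```

```text
yaw now -5.6 rows 4 turn/row [ 0.039 -0.102 -0.013]
[0.0126, -0.0009, 0.0006]
[0.0126, -0.0007, -0.0006]
[0.0125, -0.0006, -0.0019]
[0.0122, -0.0006, -0.0031]
```

Emit:
{"name": "step_arm", "arguments": {"plan": [{"tx": 0.0125, "ty": -0.001, "tz": 0, "ax": 0.039, "ay": -0.102, "az": -0.013, "gripper": 0.4}, {"tx": 0.0125, "ty": 0, "tz": -0.001, "ax": 0.039, "ay": -0.102, "az": -0.013, "gripper": 0.4}, {"tx": 0.0125, "ty": 0, "tz": -0.002, "ax": 0.039, "ay": -0.102, "az": -0.013, "gripper": 0.4}, {"tx": 0.01, "ty": 0, "tz": -0.003, "ax": 0.035, "ay": -0.09, "az": -0.01, "gripper": 0.4}, {"tx": 0, "ty": 0, "tz": 0, "ax": 0, "ay": 0, "az": 0, "gripper": 0.4}, {"tx": 0, "ty": 0, "tz": 0, "ax": 0, "ay": 0, "az": 0, "gripper": 0.4}]}}

```text
time_s: 43.02
tcp_pos: [0.5539, -0.2405, 0.2879]
tcp_rot: [3.133, -0.12, -0.005]
ft_force: [-0.1, -0.5, 0.2]
gripper_width: 0.396
```

```bash
python3 - <<'E'
from h import *
s=st(); _,c=snap('wrist','w18'); q=proj(c,PIV); print(q); x0,y0=(q-75).astype(int); y0=max(y0,0); print(x0,y0)
_,d=load('s17'); e=proj(d,PIV).astype(int); sx,sy=e-45; print(e)
_,g=load('c17'); f=proj(g,PIV).astype(int); print(f)
cv2.imwrite('pics/m18.png',np.hstack([cv2.resize(load('w18')[0][y0:y0+150,x0:x0+150],(450,450),interpolation=cv2.INTER_CUBIC),cv2.resize(load('c17')[0][f[1]-40:f[1]+40,f[0]-31:f[0]+31],(349,450),interpolation=cv2.INTER_CUBIC)]))
E
```

```text
t 43.02 p [ 0.5539 -0.2405  0.2879] R [ 3.133 -0.12  -0.005] F [-0.1 -0.5  0.2] g 0.396
[282.68941416  90.84105162]
207 15
[307 189]
[278 172]
```

View pics/m18.png

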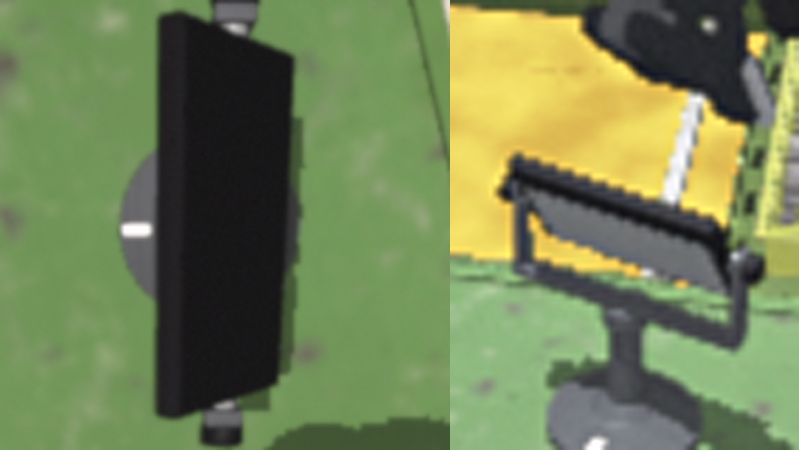

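```bash
python3 - <<'E'
from h import *
_,c=load('w18'); W=lambda x,y:(207+x/3,15+y/3)
az=lambda a,b:np.degrees(np.arctan2(*(a-b)[1::-1]))
t=.52
for _ in range(6):
    zt=.118+.036*np.cos(t)+.0045*np.sin(t); zb=.118-.036*np.cos(t)+.0045*np.sin(t)
    A,B=onz(c,W(186,12),zt),onz(c,W(182,416),zt); C,D=onz(c,W(294,57),zb),onz(c,W(278,382),zb)
    n=np.array([(A-B)[1],-(A-B)[0],0]);n/=np.linalg.norm(n); off=n@((C+D)/2-(A+B)/2); t=np.arcsin(off/.072)
print("tilt",t,"lens",np.linalg.norm(A-B).round(4),np.linalg.norm(C-D).round(4),"az top",az(A,B),"az bottom",az(C,D))
print("knobs",az(onz(c,W(235,10),.118),onz(c,W(222,430),.118)),((onz(c,W(235,10),.118)+onz(c,W(222,430),.118))/2*1e3).round(1))
# foot mark axis & direction
im=load('w18')[0]; g=im.min(2); m=np.zeros_like(g); u,v=map(int,W(136,229)); m[v-8:v+8,u-10:u+10]=g[v-8:v+8,u-10:u+10]>130
ys,xs=np.nonzero(m); P=np.array([onz(c,p,.008)[:2] for p in zip(xs,ys)]); mu=P.mean(0); w=np.linalg.svd(P-mu)[2][0]
print("mark",(mu*1e3).round(1),"axis",np.degrees(np.arctan2(w[1],w[0])),len(P)," to pivot",np.degrees(np.arctan2(*(PIV[:2]-mu)[::-1])))
# lid: hinge and upper edge in side/scene views; tray from overhead
for f in('w17','w13'):
  _,cc=load(f);p=proj(cc,[.4105,-.175,.045]);print(f,p.round())
E
```

```text
tilt 0.5102703030588108 lens 0.1012 0.1018 az top 85.53307438733496 az bottom 85.23719107784704
knobs 85.16916777047753 [ 580.2 -164.6  118. ]
mark [ 549.3 -161.2] axis -3.812656428164679 54  to pivot -2.4112160984732967
w17 [35. 90.]
w13 [178. 119.]
```

```bash
python3 - <<'E'
from h import *
st(); print(manip.sign_off())
E
```

```text
t 43.08 p [ 0.5538 -0.2405  0.288 ] R [ 3.133 -0.119 -0.005] F [-0.5 -0.  -0.5] g 0.404
the job is handed in; nothing more can be done
None
```

The setup is done and handed in at 43 s of the 210 s; no verdict came back.

- **Lid:** I swung it past its balance point with the fingers loosely around the handle. It fell open and was still open in the last pictures. I did not measure its angle.
- **Tray:** I found one loose steel tray and left the yellow look-alike alone. It is nested on the base tray, round end over round end. It came to rest 20.4 mm above where I picked it up, which fits fully down; resting on the rim would have been about 25 mm.
- **Blocks:** All three white blocks stand in a row in the top tray.
- **Mirror:** From above, the tilt measures 0.51 rad (allowed 0.42 to 0.63). The plate faces −4.6° in the world frame, against −2.4° to −4.5° for the foot's mark, so the swivel is within about 0.04 rad of square.
- **Gauges:** The robot did not touch the ring or plug gauge, and neither looked moved in the last scene picture; I did not measure this.

**Checks that disagreed or failed:**
- My first reading of the foot's direction was off by several degrees (+5.3° and −1.6°) because I located the foot's centre poorly. I used the mark's axis instead, which gave −3.2° to −4.5° in four views.
- After nesting, the camera outline read the tray as too long (146 mm instead of 122 mm) because the view was oblique. For seating I therefore relied on the stop height and the pictures.
- The automatic block check in the tray found nothing, so I confirmed the blocks by eye.
- The first arm command was refused because it left out some values, and nothing moved.

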